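Load and lock the spice rack, stack the refill cups

TASK

Put the seasoning jars that stand on the open worktop round the rack (not those in the tray at the back) into the spice rack, one by one from the shortest kind to the tallest, each upright on the floor of its own numbered pocket (the 88 mm jar in the pocket with one dot, then 96, 108, 118 and the 130 mm jar in the pocket with five dots; the pocket of a missing jar stays empty). Then swing the guard rail up until it is fully closed, draw the R-clip from its parking stand and push its straight leg down through the stud's cross-hole until the clip is fully home, its bent leg snapped over the stud. Also clear away the three empty refill cups: nest them into one upright stack, with the broad-footed cup at the bottom, wherever that one stands on the worktop, and the two plain ones in it in either order. Leave the two food tins where they stand.

Things in the scene. Friction and masses are not known exactly. Their poses are not given: they have to be found in the camera images.
- jar1_mid (a point): jar 1 of 5 by height: round seasoning jar, bright red cap, slim clear body, 39 mm across, 88 mm tall, loose, about 0.1 kg; it may be absent. The point lies on its axis half-way up (44 mm above its underside), z along the axis. Grasp the body, which is solid to the touch up to 66 mm above its underside (grasping about 57 mm up is good).
- jar2_mid (a point): jar 2 of 5 by height: round seasoning jar, gold-brown cap as wide as the body, dark label, 42 mm across, 96 mm tall, loose, about 0.1 kg; it may be absent. The point lies on its axis half-way up (48 mm above its underside), z along the axis. Grasp the body, which is solid to the touch up to 96 mm above its underside (grasping about 68 mm up is good).
- jar3_mid (a point): jar 3 of 5 by height: round seasoning jar, red cap as wide as the body, dark label with a green leaf, 45 mm across, 108 mm tall, loose, about 0.1 kg; it may be absent. The point lies on its axis half-way up (54 mm above its underside), z along the axis. Grasp the body, which is solid to the touch up to 108 mm above its underside (grasping about 80 mm up is good).
- jar4_mid (a point): jar 4 of 5 by height: round seasoning jar, white cap as wide as the body, orange lower half, 41 mm across, 118 mm tall, loose, about 0.1 kg; it may be absent. The point lies on its axis half-way up (59 mm above its underside), z along the axis. Grasp the body, which is solid to the touch up to 72 mm above its underside (grasping about 63 mm up is good).
- jar5_mid (a point): jar 5 of 5 by height: round seasoning jar, tall, dark red cap, clear body, 47 mm across, 130 mm tall, loose, about 0.1 kg; it may be absent. The point lies on its axis half-way up (65 mm above its underside), z along the axis. Grasp the body, which is solid to the touch up to 103 mm above its underside (grasping about 90 mm up is good).
- rack: wooden spice rack, fixed; place and yaw vary. Origin on the worktop under the middle pocket; x to its back, y along the row, z up. Foot 76 x 306 mm, 38 mm high; five pockets 30 mm deep, 58 mm apart (each 3 mm wider than its jar, rim bevelled 3 mm), numbered by one to five dark dots on the front strip, one dot next to the stud. End block with the locking stud: x -34 to 26, y -190 to -154, up to z 92 mm
- pocket1 (a point): centre of the floor of the pocket with 1 dot (pocket 1), at (0, -116, 8) mm in the rack's frame; axes as the rack's
- pocket2 (a point): centre of the floor of the pocket with 2 dots (pocket 2), at (0, -58, 8) mm in the rack's frame; axes as the rack's
- pocket3 (a point): centre of the floor of the pocket with 3 dots (pocket 3), at (0, 0, 8) mm in the rack's frame; axes as the rack's
- pocket4 (a point): centre of the floor of the pocket with 4 dots (pocket 4), at (0, 58, 8) mm in the rack's frame; axes as the rack's
- pocket5 (a point): centre of the floor of the pocket with 5 dots (pocket 5), at (0, 116, 8) mm in the rack's frame; axes as the rack's
- rail (a joint): steel guard rail hinged along the rack's front foot: 0 = closed, upright before the jars (a stop); grows as it folds down towards the robot, 1.57 = flat. Stays where left (stiff, about 4 N at the grip). Bar 8 mm thick along y, 50 mm from the hinge line; its open fork at the -y end straddles the stud when closed (prongs up to z 86 mm)
- rail_grip (a point): middle of the rail's grip, a round dark peg 12 mm thick and 54 mm long (along the rack's y), past the fork at the rail's -y end. It turns about the point (-44, -228, 22) mm of the rack's frame: at rail angle q it lies 50 sin(q) mm in front of it (rack -x) and 50 cos(q) mm above it. It may turn between the fingers as the rail swings
- stud_hole (a point): centre of the cross-hole in the locking stud, at (-56, -180, 72) mm in the rack's frame. The stud is a level steel shaft 20 mm thick along the rack's x, its free end 20 mm in front of the hole; the hole runs straight up and down, 7.4 mm wide; axes as the rack's
- clip_grip (a point): middle of the black grip tab (10 mm thick along x, 24 wide along y, 34 tall) of the steel R-clip, 92 mm tall, about 60 g; z up from leg tip to tab. Straight leg 5 mm thick on the z axis; collar 14 mm wide, underside 32 mm below this point. Bent sprung leg on the +y side, in the y-z plane, out to 22 mm, its end 6 mm above the straight tip
- stand: parking stand of the clip, fixed, place and yaw vary: wooden foot 56 mm square, 6 mm thick, upright steel tube 13 mm square with a 7 mm bore, top at 40 mm. Origin under its centre. At the start the clip stands upright in it, straight leg in the bore, tip on the foot, same yaw as the stand; it must be lifted straight up 36 mm or more to come free
- clip_tip (a point): tip of the clip's straight leg, 76 mm below clip_grip along the clip's z
- clip_seat (a point): point on the clip's straight leg 34 mm above the tip (42 mm below clip_grip): it lies at stud_hole when the clip is fully home, collar resting on the stud
- clip_spring (a joint): how far the clip's bent leg is sprung out (rad): 0 at rest, about 0.1 while it rides over the stud, 0 again once past it. Riding over takes about 15 N of push (up to 20)
- tin_big_mid (a point): bystander: food tin 75 mm across, 58 mm tall; point at its centre; stays where it is
- tin_flat_mid (a point): bystander: flat food tin 86 mm across, 40 mm tall; point at its centre; stays where it is
- cup_base_mid (a point): base cup: tapered steel cup, 36 mm across at its underside, 58 mm at the rim, 54 mm tall, walls 2.5 mm, solid bottom 24 mm thick (30 mm deep inside), 0.12 kg, loose; point on its axis half-way up (27 mm), z up. The top 8 mm outside are straight: grasp across the rim from outside. It alone has a broad round foot, 68 mm across and 5 mm thick
- cup_a_mid (a point): plain cup: tapered steel cup, 36 mm across at its underside, 58 mm at the rim, 54 mm tall, walls 2.5 mm, solid bottom 24 mm thick (30 mm deep inside), 0.12 kg, loose; point on its axis half-way up (27 mm), z up. The top 8 mm outside are straight: grasp across the rim from outside. Seated in another cup it stands 24 mm higher than that one
- cup_b_mid (a point): plain cup: tapered steel cup, 36 mm across at its underside, 58 mm at the rim, 54 mm tall, walls 2.5 mm, solid bottom 24 mm thick (30 mm deep inside), 0.12 kg, loose; point on its axis half-way up (27 mm), z up. The top 8 mm outside are straight: grasp across the rim from outside. Seated in another cup it stands 24 mm higher than that one

How it is judged:
On the way, in this order (a step that is already met when the one before it is completed fails the run):
1. jar 1 (88 mm tall) stands in pocket 1 (horizontal distance between jar1_mid and pocket1 below 0.01 m and z of jar1_mid in the frame of pocket1 between 0.038 and 0.049 m and angle between jar1_mid's own z axis and vertical below 0.15 rad), for 0.2 s.
2. jar 2 (96 mm tall) stands in pocket 2 (horizontal distance between jar2_mid and pocket2 below 0.01 m and z of jar2_mid in the frame of pocket2 between 0.042 and 0.053 m and angle between jar2_mid's own z axis and vertical below 0.15 rad), for 0.2 s.
3. jar 3 (108 mm tall) stands in pocket 3 (horizontal distance between jar3_mid and pocket3 below 0.01 m and z of jar3_mid in the frame of pocket3 between 0.048 and 0.059 m and angle between jar3_mid's own z axis and vertical below 0.15 rad), for 0.2 s.
4. jar 4 (118 mm tall) stands in pocket 4 (horizontal distance between jar4_mid and pocket4 below 0.01 m and z of jar4_mid in the frame of pocket4 between 0.053 and 0.064 m and angle between jar4_mid's own z axis and vertical below 0.15 rad), for 0.2 s.
5. jar 5 (130 mm tall) stands in pocket 5 (horizontal distance between jar5_mid and pocket5 below 0.01 m and z of jar5_mid in the frame of pocket5 between 0.059 and 0.07 m and angle between jar5_mid's own z axis and vertical below 0.15 rad), for 0.2 s.
6. the guard rail is closed (value of joint rail below 0.12 rad), for 0.2 s.
7. the R-clip is home in the stud, its bent leg sprung back (distance between clip_seat and stud_hole below 0.005 m and angle between clip_seat's own z axis and vertical below 0.2 rad and angle between the x axis of clip_seat and the x axis of stud_hole, either way round below 0.35 rad and value of joint clip_spring below 0.04 rad), for 0.2 s.
At the end, for the whole second after the job is handed in: Each present jar upright (0.15 rad) in its own pocket (10 mm); rail below 0.15 rad; clip_seat within 5 mm of stud_hole, clip upright (0.2 rad), square to the stud (0.35 rad), bent leg sprung back (below 0.04 rad); plain cups nested in the base cup (axes within 6 mm, upright); all released, at rest (all of step 1 and all of step 2 and all of step 3 and all of step 4 and all of step 5 and all of step 7 and value of joint rail below 0.15 rad and (((horizontal distance between cup_a_mid and cup_base_mid below 0.006 m and z of cup_a_mid in the frame of cup_base_mid between 0.02 and 0.028 m and angle between each of cup_a_mid, cup_base_mid's own z axis and vertical below 0.12 rad) and (horizontal distance between cup_b_mid and cup_a_mid below 0.006 m and z of cup_b_mid in the frame of cup_a_mid between 0.02 and 0.028 m and angle between each of cup_b_mid, cup_a_mid's own z axis and vertical below 0.12 rad)) or ((horizontal distance between cup_b_mid and cup_base_mid below 0.006 m and z of cup_b_mid in the frame of cup_base_mid between 0.02 and 0.028 m and angle between each of cup_b_mid, cup_base_mid's own z axis and vertical below 0.12 rad) and (horizontal distance between cup_a_mid and cup_b_mid below 0.006 m and z of cup_a_mid in the frame of cup_b_mid between 0.02 and 0.028 m and angle between each of cup_a_mid, cup_b_mid's own z axis and vertical below 0.12 rad))) and linear speed of each of jar1, jar2, jar3, jar4, jar5, clip, cup_base, cup_a, cup_b below 0.03 m/s); the robot touches nothing.
It fails at once if the tall food tin is moved more than 40 mm (distance of tin_big_mid from where it was at the start of the episode above 0.04 m).
It fails at once if the flat food tin is moved more than 40 mm (distance of tin_flat_mid from where it was at the start of the episode above 0.04 m).
Of jar1, jar2, jar3, jar4, jar5 only 3 to 5 are there at a start; the rules pass over those that are not, and their reading is None.
At some moment in a run one of cup_base may be knocked a few centimetres aside while the robot is not near it.
Once in a run the grip may slacken for a moment while it holds something.
It also fails if it takes over 210 s, if anything falls off the work surface, if the arm or the gripper's body presses on something with over 40 N, if the wrist force passes 120 N, or if a joint passes its speed limit or range.

ROBOT

A 6-joint arm with a two-finger parallel gripper is mounted at the origin on a cart in front of the work surface, level with it; the furniture and walls round the work are solid. World frame = base frame: x ahead of the robot, y to its left, z up, the work surface at z = 0. Lengths are in m, angles in rad, forces in N, time in s.
With the tool pointing down it reaches from about 0.35 to 0.975 m from the base axis. Payload 4.9 kg.
Tool frame: the origin (TCP) lies at the very end of the fingers, on their centre line; the grasp point (between the pads) lies ctrl.grip_point_offset behind it (ctrl.grip_point_offset is the distance from the TCP to the grasp point, in m); z points along the fingers, y is the direction in which the jaws open and shut (so a half turn about z gives the same grasp; the last joint's range is limited). The gripper opens to 85 mm and grips with 20 to 120 N. Pads are 22 mm wide; open, the fingers measure 114 mm over their backs; the gripper's body (76 mm by 85 mm) begins 54 mm behind the grasp point. The pads swing forward as they close: fully open they stand 13 mm farther back than shut.
Start: joints at [-1.434, 0.053, 1.613, -0, 1.476, -0.119], TCP at [0.158, -0.605, 0.231] pointing down, gripper open.
Joint ranges: [-3.01, 3.01], [-1.01, 2.22], [0.06, 2.58], [-1.02, 4.17], [0.09, 2.62], [-3.14, 3.14]. Speed limits (rad/s): [2.57, 2.57, 3.14, 3.14, 3.14, 3.14].

INTERFACE

Orientations are given as a rotation vector (axis times angle).
In Python, from station import ctrl gives the robot as it stands. The module is installed in compiled form; this text tells all that it offers.
- The arm moves only by the shell command python3 -m creep 'ROWS' [FORCE]. ROWS is JSON, a list of rows, each a list of 5 numbers: the closure in counts, from 0 (fully open) to 255 (shut), then the shift along the tool's x, y, z in mm, then the turn about the tool's z in rad. A call has 1 to 12 rows; each row is the pose to reach, as a shift and turn from the pose commanded when the call began, along the tool's axes at that moment; what a row does not reach only later rows make up. A row lasts 1/12 s, in which the tool goes at most 41.7 mm and 7.16 degrees, less where a joint would pass 70% of its speed; a pose out of reach is approached as far as the arm can. A call with a gripper value outside its range is refused whole. The fingers move at their own pace and stop on an object; FORCE is the grip in N (left out, the last holds). Time passes only in rows, so rows that repeat a pose let the fingers close. It gives the time, the measured TCP pose, the force and the opening at its end, in the units of the state.
- ctrl.get_obs(): the state, without advancing time (a new reading comes with each control period).
- ctrl.get_image(name): name is "side" or "top"; returns the picture (384x512x3 uint8, red, green, blue); there is no depth.
- ctrl.calibration(name): a dict with "fx", "fy", "cx", "cy" (pixels), "R" (3x3) and "t" (3): a world point X has camera coordinates R X + t. Camera axes: x right, y down, z forward; pixel columns grow to the right and rows downward; lengths in m; the calibration is good to about 2 mm. A picture is of the moment at which its call begins. calibration takes no time and is no camera call.
- ctrl.finish_job(): hands the job in, once; it reports no verdict.
Trained networks look in the newest picture that a camera, given by its name, has taken for a name from the list of things; names that differ only in an ending like _2 or _b are one class to them, and where a whole thing is asked for, a point or a joint stands for the part that bears it (a point fixed in the world has none). Each returns a list of dicts, best first, with "conf" (0 to 1); they miss things now and then, are a little off and sometimes report something else, mostly with a low value. They report only what shows in the picture. A call takes as long as a camera call.
- ctrl.boxes_of(camera, label): "rect" ([left, top, width, height] in pixels, round what is visible of it).
- ctrl.outline_of(camera, label): "mask" (384x512 bool, what is visible of it) and "rect" ([left, top, width, height] in pixels, round what is visible of it).
The state is a dict: "t": time; "q": joint angles; "dq": joint speeds; "effort": joint torques, N m; "tool_pos": TCP position; "tool_rot": TCP orientation; "contact_force": force on the tool from outside, world axes, zero at the start; "wrist_torque": the same for the moment, N m; "opening": finger opening in m.
Only numpy, scipy, OpenCV 4.12 (cv2) and the standard library are available. Lean on these libraries where they do the work, as an engineer would, in place of code of your own. Each camera call takes 0.05 s, during which the arm holds its last target. There are 200 camera calls.

## Working session

There is one attempt and no reset: what is moved stays moved. The work goes in short steps, Python scripts to look and compute and a shell command to move; the robot and the scene stay as the last step left them, time stands still between calls to the robot, and variables do not carry over. Pictures are saved under pics/ and viewed, about 12 in all and at most 16, crops included, and the job is handed in when it is done.

```bash
mkdir -p pics; ls
python3 - <<'E'
from station import ctrl
import cv2,numpy as np
print(ctrl.get_obs(), ctrl.grip_point_offset)
for n in ("side","top"):
    im=ctrl.get_image(n); cv2.imwrite(f"pics/{n}0.png",cv2.resize(im[:,:,::-1],(800,600),interpolation=cv2.INTER_CUBIC))
    c=ctrl.calibration(n); print(n,c, -np.array(c["R"]).T@np.array(c["t"]))
E
```

```text
pics
{'t': 0.0, 'q': array([-1.43401819e+00,  5.33546236e-02,  1.61430503e+00, -2.50222422e-05,
        1.47599542e+00, -1.18997421e-01]), 'dq': array([-0.00130191, -0.0001904 , -0.00092947, -0.00096989,  0.00168032,
        0.00064045]), 'effort': array([-1.07161781e-03, -3.93685412e+01, -3.70177603e+01, -1.82365479e-04,
        7.17422459e-03, -8.19552554e-06]), 'tool_pos': array([ 0.15803141, -0.60404246,  0.23005782]), 'tool_rot': array([-3.11389108e+00, -4.00417742e-01,  6.78795500e-05]), 'contact_force': array([ 0.29874018, -0.66402657, -1.12410629]), 'wrist_torque': array([ 0.0033827 ,  0.01070416, -0.03081292]), 'opening': 0.08532193535531923} 0.0187
side {'fx': 358.97753059348844, 'fy': 358.97753059348844, 'cx': 252.06894717450274, 'cy': 189.93863754437825, 'R': array([[-0.92464718, -0.38067799,  0.01057658],
       [-0.2173643 ,  0.50475493, -0.83544912],
       [ 0.31269851, -0.77479464, -0.54946602]]), 't': array([0.54006618, 0.18257407, 1.04751791])} [0.21149846 0.9250474  0.7223948 ]
top {'fx': 462.51442239351263, 'fy': 462.51442239351263, 'cx': 250.05966555708508, 'cy': 190.94719912264816, 'R': array([[ 0.02005196, -0.99957241,  0.02128195],
       [-0.98247671, -0.02364529, -0.18487947],
       [ 0.18530363, -0.01720183, -0.98253074]]), 't': array([-0.0321183 ,  0.58857485,  1.17625658])} [0.3609405  0.00204622 1.26520719]
```

View pics/side0.png

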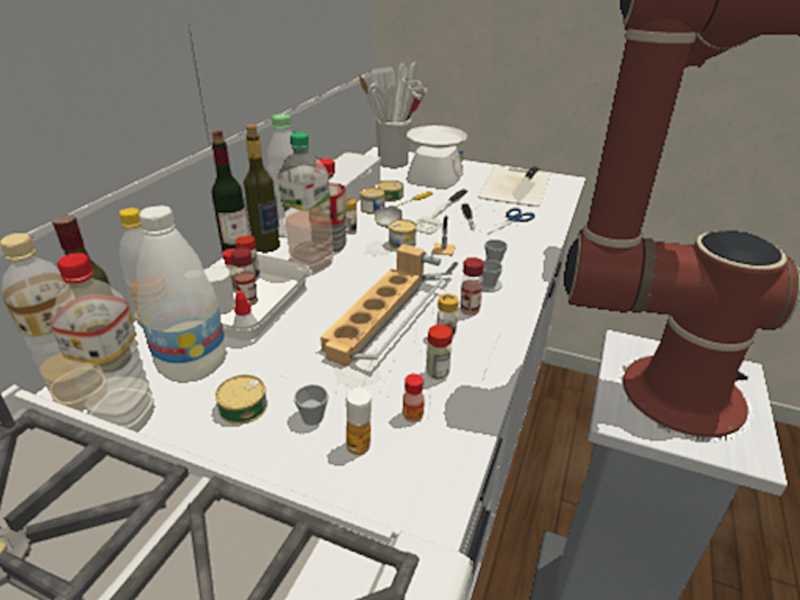

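View pics/top0.png

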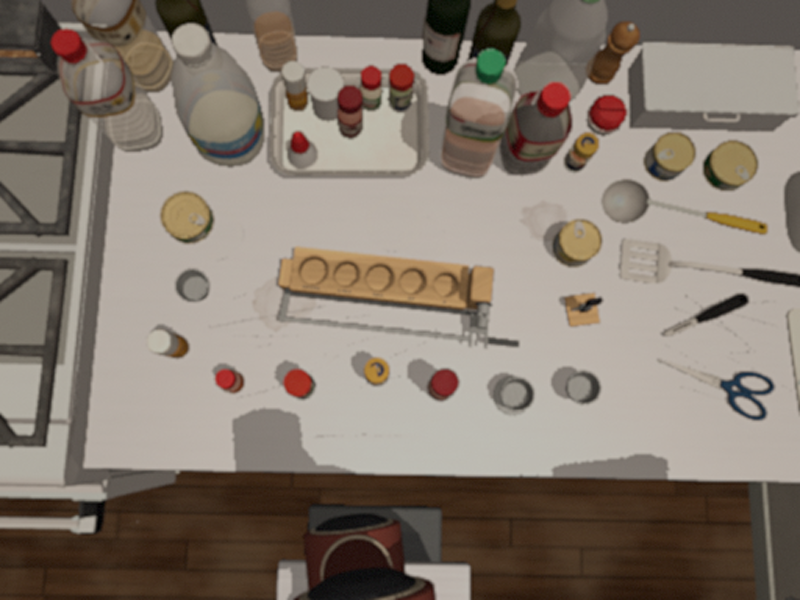

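Both pictures show all five jars on the worktop. In the top picture, as displayed, they are at: jar 4 (168,342), jar 1 (228,380), jar 3 (298,382), jar 2 (376,370), jar 5 (443,383). The cups are at (192,285), (514,393) and (580,386), the stand at (583,308), and the rail is folded down with its grip at about (503,342). Next I'll measure from both views with the networks.

```bash
cat > lib.py <<'E'
import numpy as np, cv2
from scipy.optimize import least_squares
from station import ctrl
CAL={n:ctrl.calibration(n) for n in ("side","top")}
def proj(n,P):
    c=CAL[n]; Q=np.atleast_2d(P)@np.array(c["R"]).T+np.array(c["t"])
    return np.c_[c["fx"]*Q[:,0]/Q[:,2]+c["cx"], c["fy"]*Q[:,1]/Q[:,2]+c["cy"]]
def back(n,uv,z):
    c=CAL[n]; d=np.array(c["R"]).T@np.array([(uv[0]-c["cx"])/c["fx"],(uv[1]-c["cy"])/c["fy"],1])
    o=-np.array(c["R"]).T@np.array(c["t"]); return o+d*(z-o[2])/d[2]
def ring(r,z,n=48):
    a=np.linspace(0,2*np.pi,n,endpoint=False); return np.c_[r*np.cos(a),r*np.sin(a),np.full(n,z)]
JAR={1:(39,88),2:(42,96),3:(45,108),4:(41,118),5:(47,130)}
def jarpts(k):
    d,h=JAR[k]; return np.r_[ring(d/2e3,0),ring(d/2e3,h/1e3)]
CUP=np.r_[ring(.018,0),ring(.029,.046),ring(.029,.054)]
CUPB=np.r_[CUP,ring(.034,0),ring(.034,.005)]
def rect(n,P):
    p=proj(n,P); return np.r_[p.min(0),p.max(0)]
def fitrect(pts,meas,x0):
    """meas {cam:[l,t,r,b]} -> x,y,z; weights robust"""
    f=lambda x:np.concatenate([rect(n,pts+x)-m for n,m in meas.items()])
    s=least_squares(f,x0,loss="soft_l1"); return s.x,f(s.x)
def mrect(m):
    ys,xs=np.nonzero(m); return np.array([xs.min(),ys.min(),xs.max()+1,ys.max()+1],float)
def det(lab):
    return {n:ctrl.outline_of(n,lab) for n in ("top","side")}
E
python3 - <<'E'
from lib import *
import pickle
for n in("side","top"): ctrl.get_image(n)
np.set_printoptions(precision=4,suppress=True)
D={}
for l in ["jar1_mid","jar2_mid","jar3_mid","jar4_mid","jar5_mid","cup_base_mid","cup_a_mid","rack","rail","clip_grip","stand","rail_grip"]:
    D[l]=det(l)
    for n in D[l]:
        print(l,n,[(round(d["conf"],2),np.round(d["rect"],1).tolist(),int(d["mask"].sum())) for d in D[l][n][:4]])
pickle.dump(D,open("D.pkl","wb"))
print(ctrl.get_obs()["t"])
E
```

```text
jar1_mid top [(0.68, [137.6, 237.1, 16.7, 10.6], 254)]
jar1_mid side [(0.95, [256.0, 240.8, 14.3, 27.6], 392)]
jar2_mid top [(0.65, [228.7, 226.7, 21.0, 19.3], 273), (0.29, [376.2, 193.5, 9.2, 2.8], 31)]
jar2_mid side [(0.71, [139.1, 238.0, 32.2, 33.5], 849), (0.68, [279.9, 189.9, 11.7, 25.6], 273), (0.42, [247.1, 139.1, 19.2, 21.6], 300)]
jar3_mid top [(0.56, [183.8, 236.7, 18.0, 19.3], 305), (0.54, [176.8, 156.8, 155.9, 64.9], 5155), (0.31, [104.6, 123.1, 33.2, 33.3], 906)]
jar3_mid side [(0.85, [274.3, 205.7, 17.9, 39.9], 522), (0.39, [258.5, 238.1, 13.2, 32.0], 389)]
jar4_mid top [(0.72, [97.0, 211.5, 23.4, 16.2], 353), (0.44, [100.9, 122.8, 36.1, 35.2], 889)]
jar4_mid side [(0.94, [218.4, 246.9, 19.4, 44.1], 631), (0.46, [138.6, 238.6, 30.2, 33.1], 876), (0.36, [258.9, 240.0, 13.8, 25.4], 351)]
jar5_mid top [(0.75, [275.9, 237.8, 16.9, 19.2], 299), (0.63, [179.7, 156.3, 153.6, 65.0], 5126), (0.36, [94.2, 209.5, 25.9, 17.8], 399)]
jar5_mid side [(0.89, [293.0, 160.5, 18.7, 42.2], 517)]
cup_base_mid top [(0.78, [314.1, 239.5, 28.9, 24.3], 512), (0.57, [183.5, 235.7, 21.7, 20.0], 2
[... 273 characters left out ...]
4, [178.6, 156.4, 152.8, 66.5], 4997), (0.46, [178.1, 189.0, 156.6, 32.5], 928)]
rack side [(0.8, [207.3, 157.8, 86.3, 76.6], 2493)]
rail top [(0.79, [174.2, 186.5, 159.6, 34.0], 1080)]
rail side [(0.73, [223.3, 166.5, 73.1, 62.9], 512), (0.37, [222.6, 247.2, 16.6, 41.4], 592)]
clip_grip top [(0.49, [176.9, 158.8, 157.9, 62.5], 4984)]
clip_grip side [(0.56, [282.7, 140.0, 6.3, 13.2], 40)]
stand top [(0.56, [361.8, 185.2, 20.0, 22.2], 370), (0.51, [181.4, 235.7, 22.0, 19.6], 283), (0.43, [137.0, 235.8, 18.0, 10.7], 245), (0.23, [179.1, 156.0, 151.7, 66.1], 4939)]
stand side []
rail_grip top [(0.69, [178.0, 184.3, 153.3, 35.8], 559)]
rail_grip side [(0.68, [228.3, 167.3, 65.1, 63.7], 296)]
1.4
```

```bash
cat >> lib.py <<'E'
from scipy.optimize import minimize
S=4
def render(n,parts,off):
    im=np.zeros((384*S,512*S),np.uint8)
    for P in parts:
        p=(proj(n,P)+.5)*S-.5-np.array(off)*S
        cv2.fillConvexPoly(im,cv2.convexHull(np.round(p*16).astype(np.int32)),1,shift=4)
    return im
def gcut(n,img,parts,grow=14,shrink=9,pad=14):
    """grabCut at 4x upsampling, seeded by the model render; returns mask on full 4x grid"""
    r=render(n,parts,(0,0)); x,y,w,h=cv2.boundingRect(r); p=pad*S
    sl=np.s_[max(0,y-p):y+h+p,max(0,x-p):x+w+p]
    big=cv2.resize(img,None,fx=S,fy=S,interpolation=cv2.INTER_CUBIC)[sl][:,:,::-1].copy()
    k=lambda s:cv2.getStructuringElement(cv2.MORPH_ELLIPSE,(2*s+1,2*s+1)); rr=r[sl]
    m=np.full(rr.shape,cv2.GC_BGD,np.uint8); m[cv2.dilate(rr,k(grow))>0]=cv2.GC_PR_BGD
    m[rr>0]=cv2.GC_PR_FGD; m[cv2.erode(rr,k(shrink))>0]=cv2.GC_FGD
    cv2.grabCut(big,m,None,np.zeros((1,65)),np.zeros((1,65)),4,cv2.GC_INIT_WITH_MASK)
    out=np.zeros_like(r); out[sl]=(m&1); return out
def iou(a,b): return (a&b).sum()/max(1,(a|b).sum())
def fitmask(model,masks,x0,step):
    f=lambda x:-sum(iou(render(n,model(x),(0,0)),m) for n,m in masks.items())
    x0=np.array(x0,float); sim=np.vstack([x0]+[x0+np.eye(len(x0))[i]*step[i] for i in range(len(x0))])
    s=minimize(f,x0,method="Nelder-Mead",options=dict(initial_simplex=sim,xatol=1e-4,fatol=1e-4,maxiter=150)); return s.x,[iou(render(n,model(s.x),(0,0)),m) for n,m in masks.items()]
def Rz(a): c,s=np.cos(a),np.sin(a); return np.array([[c,-s,0],[s,c,0],[0,0,1]])
def box(x0,x1,y0,y1,z0,z1): return np.array([[x,y,z] for x in(x0,x1) for y in(y0,y1) for z in(z0,z1)])/1e3
RACK=[box(-38,38,-153,153,0,38),box(-34,26,-190,-154,0,92)]
def place(parts,x,y,a=0,z=0): return [P@Rz(a).T+[x,y,z] for P in parts]
E
cat > m1.py <<'E'
from lib import *
import pickle
D=pickle.load(open("D.pkl","rb")); np.set_printoptions(precision=4,suppress=True)
im={n:ctrl.get_image(n) for n in("top","side")}
R2=lambda r:np.array([r[0],r[1],r[0]+r[2],r[1]+r[3]])
pick={"jar1_mid":(0,0),"jar2_mid":(0,1),"jar3_mid":(0,0),"jar4_mid":(0,0),"jar5_mid":(0,0)}
ov={n:cv2.resize(im[n][:,:,::-1],None,fx=S,fy=S,interpolation=cv2.INTER_CUBIC) for n in im}
def draw(n,parts,col):
    c,_=cv2.findContours(render(n,parts,(0,0)),cv2.RETR_EXTERNAL,cv2.CHAIN_APPROX_NONE); cv2.drawContours(ov[n],c,-1,col,1)
def drawm(n,m,col=(0,255,255)):
    c,_=cv2.findContours(m,cv2.RETR_EXTERNAL,cv2.CHAIN_APPROX_NONE); cv2.drawContours(ov[n],c,-1,col,1)
res={}
def do(name,pts,meas,x0,z=True,cams=("top","side")):
    x,r=fitrect(pts,{n:m for n,m in meas.items()},x0); print(name,"rect fit",x,"res",np.round(r,1))
    mod=lambda v:[pts+[v[0],v[1],0]]
    masks={n:gcut(n,im[n],mod(x)) for n in cams}
    v,q=fitmask(mod,masks,x[:2],[.004,.004]); 
    each=[fitmask(mod,{n:masks[n]},v,[.004,.004])[0] for n in cams]
    v3,q3=fitmask(lambda v:[pts+v],masks,[*v,0],[.004,.004,.004])
    print("   both",v,np.round(q,3),"each",*each,"xyz",v3); res[name]=v
    for n in cams: draw(n,mod(v),(255,0,255)); drawm(n,masks[n])
for k in JAR:
    l=f"jar{k}_mid"; i,j=pick[l]; t,s=D[l]["top"][i]["rect"],D[l]["side"][j]["rect"]
    g=back("top",(t[0]+t[2]/2,t[1]+t[3]/2),JAR[k][1]/1e3)
    do(l,jarpts(k),{"top":R2(t),"side":R2(s)},[g[0],g[1],0])
for name,uv in {"cup_514":(329,251.5),"cup_580":(373,248),"cup_192":(124,183)}.items():
    g=back("top",uv,.05)
    do(name,CUPB if name=="cup_514" else CUP,{"top":rect("top",CUP+[g[0],g[1],0])},[g[0],g[1],0],cams=("top",) if name!="cup_192" else ("top","side"))
# rack by wood hue
wm={}
for n in im:
    h=cv2.cvtColor(cv2.resize(im[n],None,fx=S,fy=S,interpolation=cv2.INTER_CUBIC),cv2.COLOR_RGB2HSV)
    m=((h[...,0]>8)&(h[...,0]<22)&(h[...,1]>70)).astype(np.uint8)
    r=D["rack"][n][0]["rect"]; z=np.zeros_like(m); a,b,c,d=[int(v*S) for v in (r[0]-4,r[1]-4,r[0]+r[2]+4,r[1]+r[3]+4)]; z[b:d,a:c]=m[b:d,a:c]
    nn,lb,st,_=cv2.connectedComponentsWithStats(z); z=(lb==1+st[1:,4].argmax()).astype(np.uint8)
    c,_=cv2.findContours(z,cv2.RETR_EXTERNAL,cv2.CHAIN_APPROX_NONE); cv2.drawContours(z,c,-1,1,-1); wm[n]=z
a,b=back("top",(200,174),.038),back("top",(284,183),.038); print("pk5,1",a,b)
m=(a+b)/2; yaw=np.arctan2(*-(a-b)[:2]*[1,-1]) ; yaw=np.arctan2(-(a-b)[0],(a-b)[1])
mod=lambda v:place(RACK,v[0],v[1],v[2])
for cams in (("top","side"),("top",),("side",)):
    v,q=fitmask(mod,{n:wm[n] for n in cams},[m[0],m[1],yaw],[.005,.005,.03]); print("rack",cams,v,q)
    if len(cams)==2:
        res["rack"]=v
        for n in im: draw(n,mod(v),(255,0,255)); drawm(n,wm[n])
        for p in range(5):
            for n in im:
                q=proj(n,place([ring([39,42,45,41,47][p]/2e3+.0045,.038)+[0,-.116+.058*p,0]],*v)[0]); cv2.polylines(ov[n],[np.int32((q+.5)*S)],True,(255,255,0),1)
pickle.dump(res,open("res.pkl","wb"))
A=ov["top"][140*S:270*S,85*S:400*S]; cv2.imwrite("pics/ovtop.png",cv2.resize(A,(800,330),interpolation=cv2.INTER_AREA))
B=ov["side"][130*S:300*S,190*S:330*S]; cv2.imwrite("pics/ovside.png",cv2.resize(B,(494,600),interpolation=cv2.INTER_AREA))
E
python3 m1.py
```

```text
jar1_mid rect fit [ 0.4501  0.2483 -0.0091] res [-1.1 -4.4  3.6  2.4 -0.4 -1.4  0.5  4.8]
   both [0.4481 0.2495] [0.853 0.819] each [0.4494 0.251 ] [0.4481 0.2438] xyz [0.4477 0.2492 0.0046]
jar2_mid rect fit [0.4673 0.005  0.0013] res [ 2.8  0.1 -1.5  0.  -2.1 -2.8  1.   3.3]
   both [0.4657 0.0035] [0.922 0.825] each [0.4655 0.003 ] [0.4675 0.0012] xyz [ 0.4662  0.0029 -0.0008]
jar3_mid rect fit [ 0.4368  0.1238 -0.0005] res [-1.1  0.1  2.4  1.  -0.3  0.7 -0.8 -1. ]
   both [0.4408 0.1293] [0.948 0.888] each [0.44   0.1287] [0.4428 0.1241] xyz [ 0.4406  0.1292 -0.    ]
jar4_mid rect fit [ 0.5067  0.3452 -0.0047] res [-1.5 -3.9  3.4  1.1  1.2 -0.4 -0.7  0.7]
   both [0.5043 0.3487] [0.893 0.904] each [0.5049 0.35  ] [0.505  0.3474] xyz [ 0.5043  0.3488 -0.0001]
jar5_mid rect fit [ 0.4407 -0.1036  0.0082] res [-4.8 -2.   1.2  0.6  1.3  1.6 -0.1 -1. ]
   both [ 0.4447 -0.1065] [0.879 0.849] each [ 0.4438 -0.1059] [ 0.4464 -0.1119] xyz [ 0.4448 -0.1065 -0.0007]
cup_514 rect fit [ 0.4492 -0.2755 -0.2103] res [-0.4  0.4  0.4 -0.4]
   both [ 0.4471 -0.272 ] [0.754] each [ 0.4471 -0.272 ] xyz [ 0.4646 -0.3246 -0.221 ]
cup_580 rect fit [ 0.4454 -0.3454  0.    ] res [0. 0. 0. 0.]
   both [ 0.4469 -0.3441] [0.945] each [ 0.4469 -0.3441] xyz [ 0.4488 -0.3502 -0.0211]
cup_192 rect fit [0.6036 0.3174 0.    ] res [0. 0. 0. 0.]
   both [0.6058 0.3214] [0.935 0.933] each [0.6051 0.3206] [0.6068 0.321 ] xyz [ 0.6061  0.321  -0.0014]
pk5,1 [0.6359 0.1173 0.038 ] [ 0.6165 -0.1111  0.038 ]
rack ('top', 'side') [ 0.6326  0.0038 -0.0791] [np.float64(0.9215876695592243), np.float64(0.8388877530157433)]
rack ('top',) [ 0.6317  0.0035 -0.0861] [np.float64(0.9231987207625258)]
rack ('side',) [ 0.6347  0.003  -0.0755] [np.float64(0.8405788610264823)]
```

View pics/ovtop.png

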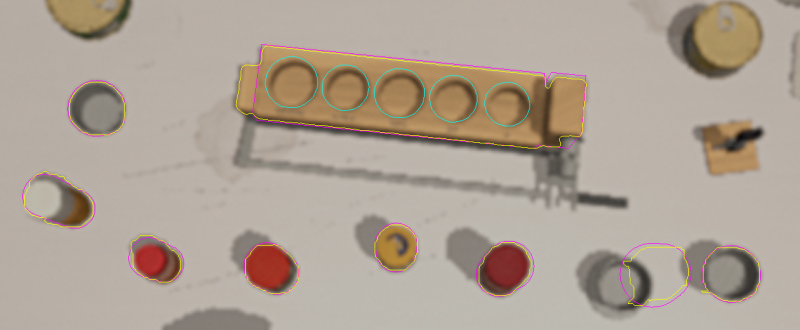

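View pics/ovside.png

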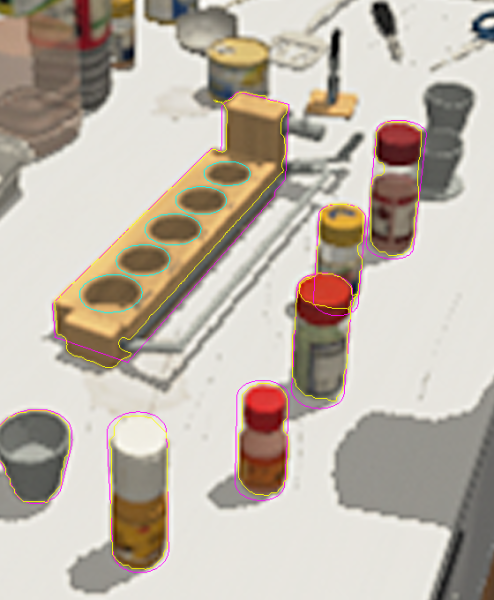

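The fits sit well on the jars, the pockets and the free-standing cup at (192,285). The rack has an extra end lug at its +y end, which I'll add to the model, and I'll redo the two right-hand cups with z fixed. The stand and clip need a closer view.

```bash
cat > m2.py <<'E'
from lib import *
import pickle
D=pickle.load(open("D.pkl","rb")); res=pickle.load(open("res.pkl","rb")); np.set_printoptions(precision=4,suppress=True)
im={n:ctrl.get_image(n) for n in("top","side")}
ov={n:cv2.resize(im[n][:,:,::-1],None,fx=S,fy=S,interpolation=cv2.INTER_CUBIC) for n in im}
def draw(n,parts,col):
    c,_=cv2.findContours(render(n,parts,(0,0)),cv2.RETR_EXTERNAL,cv2.CHAIN_APPROX_NONE); cv2.drawContours(ov[n],c,-1,col,1)
def wood(n,rc):
    h=cv2.cvtColor(cv2.resize(im[n],None,fx=S,fy=S,interpolation=cv2.INTER_CUBIC),cv2.COLOR_RGB2HSV)
    m=((h[...,0]>8)&(h[...,0]<22)&(h[...,1]>70)).astype(np.uint8)
    z=np.zeros_like(m); a,b,c,d=[int(v*S) for v in rc]; z[b:d,a:c]=m[b:d,a:c]
    nn,lb,st,_=cv2.connectedComponentsWithStats(z); z=(lb==1+st[1:,4].argmax()).astype(np.uint8)
    c,_=cv2.findContours(z,cv2.RETR_EXTERNAL,cv2.CHAIN_APPROX_NONE); cv2.drawContours(z,c,-1,1,-1); return z
wm={n:wood(n,np.array(r[:2]+r[2:]) if 0 else [r[0]-6,r[1]-4,r[0]+r[2]+4,r[1]+r[3]+4]) for n in im for r in [list(D["rack"][n][0]["rect"])]}
mod=lambda v:place(RACK+[box(-38+1e3*v[3],38-1e3*v[4],150,153+1e3*v[5],0,1e3*v[6])],v[0],v[1],v[2])
for cams in (("top","side"),("top",),("side",)):
    v,q=fitmask(mod,{n:wm[n] for n in cams},[*res["rack"],.006,.02,.018,.025],[.005,.005,.03,.01,.01,.01,.01]); print("rack",v,q)
    if len(cams)==2: res["rack"]=v[:3]; draw("top",mod(v),(255,0,255)); draw("side",mod(v),(255,0,255))
for name,uv in {"cup_base":(328,251.4),"cup_580":(373,248)}.items():
    g=back("top",uv,.054)[:2]; P=CUPB if name=="cup_base" else CUP; mo=lambda w:[P+[w[0],w[1],0]]
    m={"top":gcut("top",im["top"],mo(g),grow=8)}; w,q=fitmask(mo,m,g,[.004,.004]); print(name,"rimguess",g,"fit",w,q); res[name]=w; draw("top",mo(w),(255,0,255))
sm=wood("top",[355,180,390,215]); g=back("top",(372,198),.006)
for a0 in(0,.4,-.4):
    w,q=fitmask(lambda w:place([box(-28,28,-28,28,0,6)],*w),{"top":sm},[g[0],g[1],a0],[.004,.004,.1]); print("stand",w,q)
draw("top",place([box(-28,28,-28,28,0,6)],*w),(255,0,255)); res["stand"]=w
pickle.dump(res,open("res.pkl","wb"))
sc=lambda A,f:cv2.resize(A,None,fx=f,fy=f,interpolation=cv2.INTER_CUBIC)
A=sc(ov["top"][180*S:216*S,270*S:400*S],1.5); B=sc(ov["top"][150*S:225*S,170*S:340*S],1.14); C=sc(ov["side"][130*S:175*S,265*S:330*S],1.6)
W=800; H=600; cv=np.zeros((H,W,3),np.uint8)
for X,(y,x) in((A,(0,0)),(B,(217,0))): 
    h=min(X.shape[0],H-y); w=min(X.shape[1],W-x); cv[y:y+h,x:x+w]=X[:h,:w]
cv2.imwrite("pics/z1.png",cv); cv2.imwrite("pics/z2.png",sc(ov["side"][130*S:175*S,265*S:330*S],2.3))
print(ctrl.get_obs()["t"])
E
python3 m2.py
```

```text
rack [ 0.6326  0.0036 -0.0802  0.0069  0.0225  0.0171  0.0305] [np.float64(0.9492586852034506), np.float64(0.8558830355070782)]
rack [ 0.6321  0.0033 -0.0821  0.0071  0.0223  0.0197  0.0296] [np.float64(0.9538504918854565)]
rack [ 0.6335  0.0014 -0.0711  0.0068  0.0228  0.0162  0.0295] [np.float64(0.8658450704225352)]
cup_base rimguess [ 0.4337 -0.2258] fit [ 0.4341 -0.2307] [np.float64(0.8829113924050633)]
cup_580 rimguess [ 0.4451 -0.3442] fit [ 0.4469 -0.344 ] [np.float64(0.9474799455123354)]
stand [ 0.5877 -0.3598  0.1894] [np.float64(0.7888593380614657)]
stand [ 0.5879 -0.3603  0.1764] [np.float64(0.7878117160985687)]
stand [ 0.5875 -0.3604  0.2323] [np.float64(0.7883621326244277)]
1.6
```

View pics/z1.png

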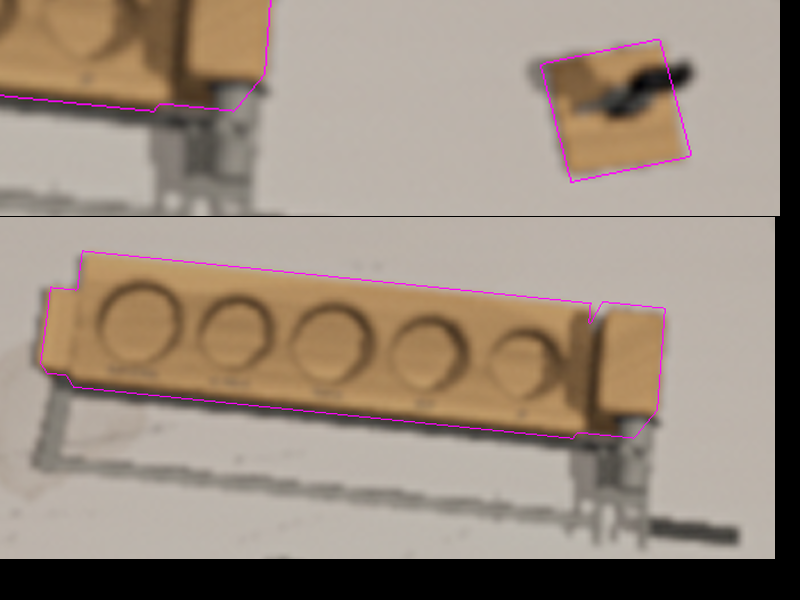

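View pics/z2.png

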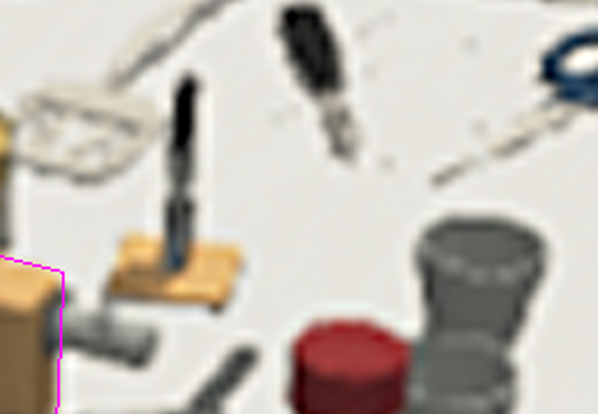

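```bash
cat > m3.py <<'E'
from lib import *
import pickle
res=pickle.load(open("res.pkl","rb")); np.set_printoptions(precision=4,suppress=True)
im=ctrl.get_image("top"); h=cv2.cvtColor(cv2.resize(im,None,fx=S,fy=S,interpolation=cv2.INTER_CUBIC),cv2.COLOR_RGB2HSV)
red=((h[...,0]<5)|(h[...,0]>172))&(h[...,1]>130)
for k in(1,3,5):
    H=JAR[k][1]/1e3; x,y=res[f"jar{k}_mid"]; c=proj("top",[x,y,H])[0]*S
    m=red.astype(np.uint8); m=cv2.morphologyEx(m,cv2.MORPH_OPEN,np.ones((5,5),np.uint8)); n,lb,st,ce=cv2.connectedComponentsWithStats(m)
    i=1+np.argmin(np.hypot(*(ce[1:]-c).T)+1e3*(st[1:,4]<300)); m=(lb==i).astype(np.uint8)
    mod=lambda v:[np.r_[ring(v[2],H),ring(v[2],H-v[3])]+[v[0],v[1],0]]
    v,q=fitmask(mod,{"top":m},[x,y,.017,.018],[.004,.004,.003,.005]); print(k,v,q,"mask fit",x,y)
E
python3 m3.py
cat > to.py <<'E'
import sys; from lib import *
from scipy.spatial.transform import Rotation as Ro
def info():
    o=ctrl.get_obs(); R=Ro.from_rotvec(o["tool_rot"]).as_matrix(); return o,R
def to(x,y,z,yaw=None):
    "shift in mm for TCP to world x,y,z; yaw: world angle of tool y axis (mod pi)"
    o,R=info(); d=R.T@(np.array([x,y,z])-o["tool_pos"])*1e3; a=np.arctan2(R[1,1],R[0,1]); t=None
    if yaw is not None: t=-((yaw-a+np.pi/2)%np.pi-np.pi/2)
    print("shift",np.round(d,1),"turn",None if t is None else round(t,3),"t",round(o["t"],2),"tcp",np.round(o["tool_pos"],4),"yaw",round(a,3),"tilt",round(np.arccos(-R[2,2]),4),"F",np.round(o["contact_force"],1),"open",round(o["opening"]*1e3,1))
if __name__=="__main__": to(*map(float,sys.argv[1:]))
E
python3 to.py 0.4487 0.2500 0.20 -0.081; grep -n . /dev/null; python3 -c "
from station import ctrl;print(ctrl.get_obs()['t'])"
```

```text
1 [0.4462 0.2486 0.0141 0.0217] [np.float64(0.9426751592356688)] mask fit 0.4481237553571962 0.24950164576033687
3 [0.4406 0.1291 0.0205 0.0193] [np.float64(0.963808025177026)] mask fit 0.44084771520339494 0.1292789844134232
5 [ 0.4439 -0.104   0.0195  0.0191] [np.float64(0.9727427597955707)] mask fit 0.4447030214059157 -0.10654071916406044
shift [ 497.3 -753.3   31.3] turn -1.234 t 1.65 tcp [ 0.1581 -0.6046  0.2313] yaw -1.315 tilt 0.0 F [-0.6  0.1  0.2] open 85.1
1.65
```

```bash
python3 -m creep '[[0,40,-14,0,0],[0,80,-28,0,0],[0,120,-42,0,0],[0,160,-56,0,0],[0,200,-70,0,0],[0,240,-84,0,0],[0,280,-98,0,-0.1],[0,310,-108,0,-0.2],[0,340,-118,0,-0.3],[0,340,-118,0,-0.4],[0,340,-118,0,-0.5],[0,340,-118,0,-0.6]]' 60; python3 to.py 0.4465 0.2488 0.20 -0.081
```

```text
t: 2.65
tool_pos: [0.458, -0.4037, 0.2313]
tool_rot: [-2.854, -1.313, 0.0]
contact_force: [-0.1, -0.0, -0.4]
opening: 0.0852
shift [ 488.1 -433.2   31.3] turn -0.627 t 2.65 tcp [ 0.458  -0.4037  0.2313] yaw -0.708 tilt 0.0001 F [-0.1 -0.  -0.4] open 85.2
```

```bash
python3 -m creep '[[0,30,-27,2,-0.06],[0,60,-53,4,-0.12],[0,90,-80,6,-0.18],[0,120,-107,8,-0.24],[0,150,-133,10,-0.3],[0,180,-160,12,-0.36],[0,210,-186,14,-0.42],[0,240,-213,16,-0.48],[0,270,-240,18,-0.54],[0,300,-266,20,-0.6],[0,330,-293,22,-0.627],[0,360,-320,24,-0.627]]'; python3 -m creep '[[0,220,0,0,0],[0,220,0,0,0]]' | tail -1;  python3 to.py 0.4465 0.2488 0.20 -0.081
```

```text
t: 3.65
tool_pos: [0.4512, 0.0791, 0.2076]
tool_rot: [2.316, 2.122, 0.002]
contact_force: [1.1, -0.0, 0.0]
opening: 0.0851
opening: 0.0852
shift [ 85.2 -19.5   7.6] turn -0.007 t 3.82 tcp [0.4585 0.1622 0.2076] yaw -0.088 tilt 0.001 F [ 1.7 -0.5  0.3] open 85.2
```

```bash
python3 -m creep '[[0,40,-9,0,-0.007],[0,80,-18,4,-0.007],[0,85,-19.5,30,-0.007],[0,85,-19.5,65,-0.007],[0,85,-19.5,100,-0.007],[0,85,-19.5,135,-0.007],[0,85,-19.5,160,-0.007],[0,85,-19.5,173,-0.007],[0,85,-19.5,173,-0.007],[60,85,-19.5,173,-0.007],[120,85,-19.5,173,-0.007],[120,85,-19.5,173,-0.007]]' 60; python3 to.py 0.4465 0.2488 0.034 -0.081
```

```text
t: 4.82
tool_pos: [0.4486, 0.2471, 0.0364]
tool_rot: [2.309, 2.129, 0.005]
contact_force: [-0.5, 0.5, -0.4]
opening: 0.0517
shift [ 1.5 -2.2  2.4] turn -0.0 t 4.82 tcp [0.4486 0.2471 0.0364] yaw -0.081 tilt 0.0038 F [-0.5  0.5 -0.4] open 51.7
```

```bash
python3 -m creep '[[255,0,0,0,0],[255,0,0,0,0],[255,0,0,0,0],[255,0,0,0,0],[255,0,0,0,0],[255,0,0,0,0]]' 60
python3 - <<'E'
from lib import *; import pickle
r=pickle.load(open("res.pkl","rb")); r["rack"]=np.array([.6324,.0034,-.081]); pickle.dump(r,open("res.pkl","wb"))
for k in range(5): print(k+1, np.round(place([np.array([[0,-.116+.058*k,.008]])],*r["rack"])[0],4))
E
```

```text
t: 5.32
tool_pos: [0.4483, 0.2472, 0.0364]
tool_rot: [2.309, 2.129, 0.005]
contact_force: [-1.5, 0.4, 6.5]
opening: 0.0355
1 [[ 0.623  -0.1122  0.008 ]]
2 [[ 0.6277 -0.0544  0.008 ]]
3 [[0.6324 0.0034 0.008 ]]
4 [[0.6371 0.0612 0.008 ]]
5 [[0.6418 0.119  0.008 ]]
```

```bash
python3 -m creep '[[255,0,0,-10,0],[255,0,0,-30,0],[255,0,0,-60,0],[255,0,0,-90,0],[255,0,0,-110,0],[255,0,0,-110,0],[255,0,0,-110,0]]' 60; python3 to.py 0.6228 -0.1138 0.146 -0.081
```

```text
t: 5.9
tool_pos: [0.448, 0.2469, 0.1464]
tool_rot: [2.308, 2.129, 0.006]
contact_force: [-1.0, 0.4, -1.3]
opening: 0.035
shift [-345.4  203.4    0.6] turn -0.0 t 5.9 tcp [0.448  0.2469 0.1464] yaw -0.081 tilt 0.0041 F [-1.   0.4 -1.3] open 35.0
```

```bash
python3 -m creep '[[255,-15,9,0,0],[255,-45,27,0,0],[255,-80,47,0,0],[255,-115,68,0,0],[255,-150,88,0,0],[255,-185,109,0,0],[255,-220,129,0,0],[255,-255,150,0,0],[255,-290,171,0,0],[255,-320,188,0,0],[255,-338,199,0,0],[255,-345.4,203.4,0,0]]' 60;python3 -m creep '[[255,0,0,0,0],[255,0,0,0,0],[255,0,0,0,0],[255,0,0,0,0]]' 60; python3 to.py 0.6228 -0.1138 0.146 -0.081
python3 - <<'E'
from lib import *
a=ctrl.get_image("side");b=ctrl.get_image("top")
f=lambda i,f:cv2.resize(i[:,:,::-1],None,fx=f,fy=f,interpolation=cv2.INTER_CUBIC)
A=f(a[110:240,200:320],4.2); B=f(b[130:230,220:345],2.3); cv=np.zeros((560,800,3),np.uint8); cv[:A.shape[0],:A.shape[1]]=A; cv[:B.shape[0],A.shape[1]:A.shape[1]+B.shape[1]]=B[:,:800-A.shape[1]]
cv2.imwrite("pics/p1.png",cv)
E
```

```text
t: 6.9
tool_pos: [0.6214, -0.117, 0.1419]
tool_rot: [-2.311, -2.124, 0.003]
contact_force: [0.1, 1.0, -0.9]
opening: 0.0353
t: 7.23
tool_pos: [0.6211, -0.1125, 0.1439]
tool_rot: [-2.307, -2.131, 0.001]
contact_force: [-0.4, -0.2, -1.8]
opening: 0.0352
shift [-1.1  1.8 -2.1] turn 0.002 t 7.23 tcp [ 0.6211 -0.1125  0.1439] yaw -0.079 tilt 0.0011 F [-0.4 -0.2 -1.8] open 35.2
```

View pics/p1.png

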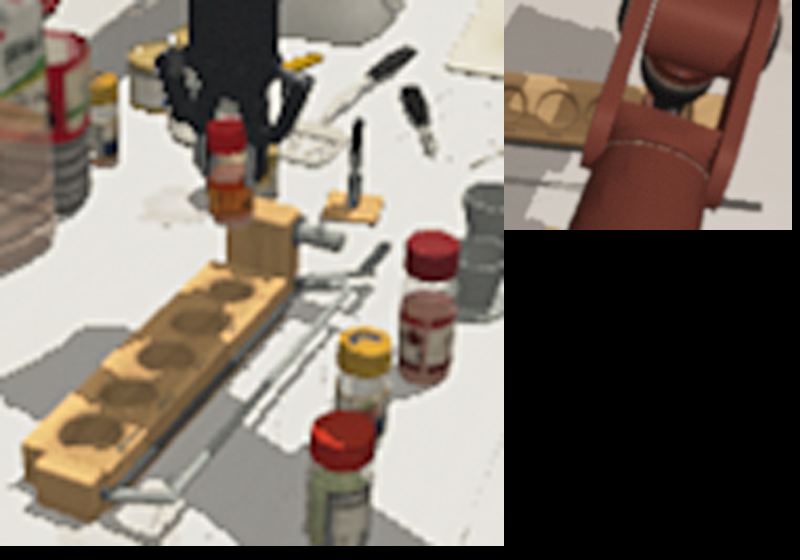

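Jar 1 hangs upright in the grip above pocket 1. I'll correct the last 2 mm and lower it.

```bash
python3 -m creep '[[255,-1.1,1.8,10,0],[255,-1.1,1.8,30,0],[255,-1.1,1.8,50,0],[255,-1.1,1.8,63,0],[255,-1.1,1.8,63,0],[255,-1.1,1.8,63,0]]' 60; python3 to.py 0.6228 -0.1138 0.0444 -0.081;  python3 -m creep '[[255,0,0,6,0],[255,0,0,12,0],[255,0,0,18,0],[255,0,0,24,0],[255,0,0,24,0]]' 60;python3 to.py 0.6228 -0.1138 0.0444 -0.081
```

```text
t: 7.83
tool_pos: [0.6227, -0.115, 0.08]
tool_rot: [-2.308, -2.129, 0.002]
contact_force: [-0.3, -0.4, -0.3]
opening: 0.0353
shift [ 1.2  0.1 35.6] turn 0.0 t 7.83 tcp [ 0.6227 -0.115   0.08  ] yaw -0.081 tilt 0.0024 F [-0.3 -0.4 -0.3] open 35.3
t: 8.25
tool_pos: [0.6225, -0.1151, 0.0556]
tool_rot: [-2.308, -2.128, 0.002]
contact_force: [-1.2, 0.0, -1.2]
opening: 0.035
shift [ 1.3  0.2 11.2] turn -0.0 t 8.25 tcp [ 0.6225 -0.1151  0.0556] yaw -0.081 tilt 0.0025 F [-1.2  0.  -1.2] open 35.0
```

```bash
python3 -m creep '[[255,1,0,4,0],[255,1,0,8,0],[255,1,0,10.5,0],[255,1,0,10.5,0]]' 60; python3 -m creep '[[200,0,0,0,0],[140,0,0,0,0],[110,0,0,0,0],[90,0,0,0,0],[70,0,0,0,0],[70,0,0,0,0],[70,0,0,0,0],[70,0,0,-10,0],[70,0,0,-30,0],[70,0,0,-60,0],[40,0,0,-90,0],[0,0,0,-110,0]]' 60; python3 -m creep '[[0,0,0,0,0],[0,0,0,0,0]]'; python3 to.py 0.4657 0.003 0.16 -0.081
```

```text
t: 8.58
tool_pos: [0.6231, -0.1142, 0.046]
tool_rot: [-2.309, -2.129, 0.001]
contact_force: [-0.7, 0.8, -1.2]
opening: 0.0352
t: 9.58
tool_pos: [0.6247, -0.1147, 0.1611]
tool_rot: [2.307, 2.127, 0.003]
contact_force: [1.2, 0.5, 1.4]
opening: 0.082
t: 9.75
tool_pos: [0.6248, -0.1147, 0.1596]
tool_rot: [2.307, 2.127, 0.004]
contact_force: [-0.1, -0.2, -0.2]
opening: 0.0854
shift [ 104.5 -168.1   -1.3] turn 0.0 t 9.75 tcp [ 0.6248 -0.1147  0.1596] yaw -0.081 tilt 0.0045 F [-0.1 -0.2 -0.2] open 85.4
```

```bash
python3 -m creep '[[0,15,-25,0,0],[0,35,-58,0,0],[0,55,-90,0,0],[0,75,-120,0,0],[0,92,-148,0,0],[0,104.5,-168,0,0],[0,104.5,-168,0,0],[0,104.5,-168,0,0],[0,104.5,-168,0,0],[0,104.5,-168,0,0]]' 60 | grep pos
python3 - <<'E'
from lib import *; from to import to
to(.4657,.003,.046,-.081)
b=ctrl.get_image("side"); cv2.imwrite("pics/p2.png",cv2.resize(b[100:250,200:330,::-1],None,fx=4,fy=4,interpolation=cv2.INTER_CUBIC))
E
```

```text
tool_pos: [0.4651, 0.0028, 0.1565]
shift [  0.3   0.7 110.5] turn -0.001 t 10.58 tcp [0.4651 0.0028 0.1565] yaw -0.082 tilt 0.0006 F [-0.1 -0.1 -0.8] open 85.5
```

View pics/p2.png

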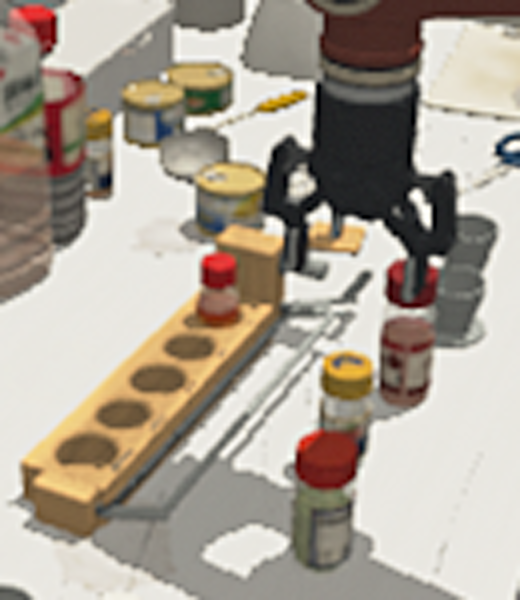

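Jar 1 stands upright in pocket 1, at (218,290) in the crop. Next is jar 2.

```bash
python3 -m creep '[[0,0.3,0.7,25,0],[0,0.3,0.7,60,0],[0,0.3,0.7,90,0],[0,0.3,0.7,107,0],[40,0.3,0.7,110.5,0],[100,0.3,0.7,110.5,0],[255,0.3,0.7,110.5,0],[255,0.3,0.7,110.5,0],[255,0.3,0.7,110.5,0],[255,0.3,0.7,110.5,0],[255,0.3,0.7,110.5,0],[255,0.3,0.7,110.5,0]]' 60; python3 -m creep '[[255,0,0,-10,0],[255,0,0,-30,0],[255,0,0,-60,0],[255,0,0,-90,0],[255,0,0,-110,0],[255,0,0,-110,0],[255,0,0,-110,0]]' 60 ; python3 to.py 0.6277 -0.0544 0.156 -0.081
```

```text
t: 11.63
tool_pos: [0.4669, 0.0033, 0.0481]
tool_rot: [2.307, 2.128, 0.003]
contact_force: [0.1, -0.7, 6.1]
opening: 0.0405
t: 12.22
tool_pos: [0.4658, 0.0036, 0.1576]
tool_rot: [2.308, 2.128, 0.003]
contact_force: [0.1, -0.3, -1.5]
opening: 0.0403
shift [-44.7 166.1   2. ] turn 0.0 t 12.22 tcp [0.4658 0.0036 0.1576] yaw -0.081 tilt 0.0026 F [ 0.1 -0.3 -1.5] open 40.3
```

```bash
python3 -m creep '[[255,-4,17,0,0],[255,-11,42,0,0],[255,-20,75,0,0],[255,-29,108,0,0],[255,-37,138,0,0],[255,-42,156,0,0],[255,-44.7,166,0,0],[255,-44.7,166,0,0],[255,-44.7,166,0,0],[255,-44.7,166,0,0],[255,-44.7,166,0,0]]' 60|grep -v rot; python3 to.py 0.6277 -0.0544 0.098 -0.081
```

```text
t: 13.13
tool_pos: [0.6258, -0.0538, 0.1559]
contact_force: [0.6, -0.3, 0.3]
opening: 0.0404
shift [-0.5  2.  57.9] turn 0.001 t 13.13 tcp [ 0.6258 -0.0538  0.1559] yaw -0.08 tilt 0.0012 F [ 0.6 -0.3  0.3] open 40.4
```

```bash
python3 -m creep '[[255,-0.5,2,15,0],[255,-0.5,2,35,0],[255,-0.5,2,50,0],[255,-0.5,2,58,0],[255,-0.5,2,58,0]]' 60|grep -v rot; python3 to.py 0.6277 -0.0544 0.0561 -0.081;  python3 -m creep '[[255,0,0,7,0],[255,0,0,14,0],[255,0,0,21,0],[255,0,0,28,0],[255,0,0,32,0],[255,0,0,32,0]]' 60|grep -v rot;python3 to.py 0.6277 -0.0544 0.0561 -0.081
```

```text
t: 13.55
tool_pos: [0.6266, -0.0545, 0.0945]
contact_force: [0.3, 1.0, -2.2]
opening: 0.0401
shift [ 0.1  1.3 38.4] turn 0.0 t 13.55 tcp [ 0.6266 -0.0545  0.0945] yaw -0.081 tilt 0.0061 F [ 0.3  1.  -2.2] open 40.1
t: 14.05
tool_pos: [0.6282, -0.0549, 0.0648]
contact_force: [-0.9, -0.4, -0.7]
opening: 0.0403
shift [ 0.4 -0.6  8.7] turn -0.0 t 14.05 tcp [ 0.6282 -0.0549  0.0648] yaw -0.081 tilt 0.0022 F [-0.9 -0.4 -0.7] open 40.3
```

```bash
python3 -m creep '[[255,0.4,0,4,0],[255,0.4,0,8,0],[255,0.4,0,8.5,0],[255,0.4,0,8.5,0]]' 60|grep -v rot; python3 -m creep '[[200,0,0,0,0],[140,0,0,0,0],[110,0,0,0,0],[90,0,0,0,0],[70,0,0,0,0],[70,0,0,0,0],[70,0,0,0,0],[70,0,0,-10,0],[70,0,0,-30,0],[70,0,0,-60,0],[40,0,0,-90,0],[0,0,0,-110,0]]' 60|grep -v rot; python3 -m creep '[[0,0,0,0,0],[0,0,0,0,0]]'|grep pos; python3 to.py 0.4406 0.1292 0.17 -0.081
```

```text
t: 14.38
tool_pos: [0.629, -0.0546, 0.0575]
contact_force: [0.1, 0.6, -0.7]
opening: 0.0403
t: 15.38
tool_pos: [0.6303, -0.0549, 0.1721]
contact_force: [0.9, 0.1, 1.2]
opening: 0.0817
tool_pos: [0.6304, -0.0549, 0.1706]
shift [ 168.1 -204.    -0.4] turn 0.0 t 15.55 tcp [ 0.6304 -0.0549  0.1706] yaw -0.081 tilt 0.0046 F [-0.2  0.9 -0.8] open 85.5
```

```bash
python3 -m creep '[[0,15,-18,0,0],[0,38,-46,0,0],[0,63,-76,0,0],[0,88,-107,0,0],[0,113,-137,0,0],[0,137,-166,0,0],[0,156,-190,0,0],[0,168,-204,0,0],[0,168,-204,0,0],[0,168,-204,0,0],[0,168,-204,0,0],[0,168,-204,0,0]]' 60 | grep pos; python3 to.py .4406 .1292 .057 -.081
```

```text
tool_pos: [0.4398, 0.1285, 0.1674]
shift [  0.8   0.8 110.4] turn -0.001 t 16.55 tcp [0.4398 0.1285 0.1674] yaw -0.082 tilt 0.0009 F [-0.1 -1.4 -0.3] open 85.4
```

```bash
python3 -m creep '[[0,0.8,0.4,25,0],[0,0.8,0.4,60,0],[0,0.8,0.4,90,0],[0,0.8,0.4,107,0],[40,0.8,0.4,110.5,0],[100,0.8,0.4,110.5,0],[255,0.8,0.4,110.5,0],[255,0.8,0.4,110.5,0],[255,0.8,0.4,110.5,0],[255,0.8,0.4,110.5,0],[255,0.8,0.4,110.5,0],[255,0.8,0.4,110.5,0]]' 60; python3 -m creep '[[255,0,0,-10,0],[255,0,0,-30,0],[255,0,0,-60,0],[255,0,0,-90,0],[255,0,0,-110,0],[255,0,0,-110,0],[255,0,0,-110,0]]' 60|grep -v rot ; python3 to.py 0.6324 0.0034 0.167 -0.081
```

```text
t: 17.55
tool_pos: [0.4413, 0.1302, 0.0591]
tool_rot: [2.308, 2.128, 0.004]
contact_force: [-0.1, -0.3, 5.8]
opening: 0.043
t: 18.13
tool_pos: [0.4403, 0.1302, 0.1685]
contact_force: [0.1, -0.5, -1.4]
opening: 0.0433
shift [-110.9  201.7    1.9] turn 0.0 t 18.13 tcp [0.4403 0.1302 0.1685] yaw -0.081 tilt 0.0024 F [ 0.1 -0.5 -1.4] open 43.3
```

```bash
python3 -m creep '[[255,-10,18,0,0],[255,-26,46,0,0],[255,-44,78,0,0],[255,-62,110,0,0],[255,-79,142,0,0],[255,-94,170,0,0],[255,-105,190,0,0],[255,-110,202.5,0,0],[255,-110,202.5,0,0],[255,-110,202.5,0,0],[255,-110,202.5,0,0],[255,-110,202.5,0,0]]' 60|grep -v rot; python3 to.py 0.6324 0.0044 0.107 -0.081
```

```text
t: 19.13
tool_pos: [0.6314, 0.0048, 0.1663]
contact_force: [-1.0, -0.3, -1.0]
opening: 0.0431
shift [-0.4  1.1 59.3] turn 0.001 t 19.13 tcp [0.6314 0.0048 0.1663] yaw -0.08 tilt 0.0021 F [-1.  -0.3 -1. ] open 43.1
```

```bash
python3 -m creep '[[255,-0.4,0.6,15,0],[255,-0.4,0.6,35,0],[255,-0.4,0.6,52,0],[255,-0.4,0.6,59,0],[255,-0.4,0.6,59,0]]' 60|grep -v rot; python3 to.py 0.6324 0.0044 0.0671 -0.081;  python3 -m creep '[[255,0,0,7,0],[255,0,0,14,0],[255,0,0,21,0],[255,0,0,28,0],[255,0,0,32,0],[255,0,0,32,0]]' 60|grep -v rot;python3 to.py 0.6324 0.0044 0.0671 -0.081
```

```text
t: 19.55
tool_pos: [0.6308, 0.0042, 0.1048]
contact_force: [-0.5, 0.7, -1.0]
opening: 0.0432
shift [ 0.3  1.8 37.7] turn 0.001 t 19.55 tcp [0.6308 0.0042 0.1048] yaw -0.08 tilt 0.0058 F [-0.5  0.7 -1. ] open 43.2
t: 20.05
tool_pos: [0.6328, 0.0037, 0.0749]
contact_force: [-0.2, -1.4, 0.2]
opening: 0.0434
shift [ 0.6 -0.5  7.8] turn -0.0 t 20.05 tcp [0.6328 0.0037 0.0749] yaw -0.081 tilt 0.0012 F [-0.2 -1.4  0.2] open 43.4
```

```bash
python3 -m creep '[[255,0.4,0,4,0],[255,0.4,0,7.8,0],[255,0.4,0,7.8,0],[255,0.4,0,7.8,0]]' 60|grep -v rot; python3 -m creep '[[200,0,0,0,0],[140,0,0,0,0],[110,0,0,0,0],[90,0,0,0,0],[70,0,0,0,0],[70,0,0,0,0],[70,0,0,0,0],[70,0,0,-10,0],[70,0,0,-30,0],[70,0,0,-60,0],[40,0,0,-90,0],[0,0,0,-110,0]]' 60|grep -v rot; python3 -m creep '[[0,0,0,0,0],[0,0,0,0,0]]'|grep pos; python3 to.py 0.5045 0.349 0.18 -0.081
```

```text
t: 20.38
tool_pos: [0.6329, 0.0039, 0.0677]
contact_force: [-2.4, -1.2, -3.4]
opening: 0.0435
t: 21.38
tool_pos: [0.6346, 0.0039, 0.1829]
contact_force: [0.1, 0.2, 0.9]
opening: 0.0816
tool_pos: [0.6347, 0.0039, 0.1814]
shift [ 333.4 -157.7    0.6] turn 0.0 t 21.55 tcp [0.6347 0.0039 0.1814] yaw -0.081 tilt 0.0048 F [-0.9 -0.4 -0.4] open 85.8
```

```bash
python3 -m creep '[[0,20,-10,0,0],[0,50,-24,0,0],[0,86,-40,0,0],[0,122,-57,0,0],[0,158,-74,0,0],[0,194,-92,0,0],[0,230,-109,0,0],[0,264,-125,0,0],[0,294,-139,0,0],[0,316,-150,0,0],[0,330,-156,0,0],[0,333,-157.7,0,0]]' 60 | grep pos; python3 -m creep '[[0,0,0,0,0],[0,0,0,0,0],[0,0,0,0,0],[0,0,0,0,0]]'|grep pos; python3 to.py .5045 .349 .042 -.081
```

```text
tool_pos: [0.5014, 0.3502, 0.1769]
tool_pos: [0.5038, 0.3474, 0.1784]
shift [  1.7   0.6 136.4] turn -0.002 t 22.88 tcp [0.5038 0.3474 0.1784] yaw -0.083 tilt 0.0003 F [ 0.3 -0.1  0.8] open 85.3
```

```bash
python3 -m creep '[[0,1.7,0.3,25,0],[0,1.7,0.3,60,0],[0,1.7,0.3,95,0],[0,1.7,0.3,122,0],[0,1.7,0.3,134,0],[60,1.7,0.3,136.4,0],[110,1.7,0.3,136.4,0],[255,1.7,0.3,136.4,0],[255,1.7,0.3,136.4,0],[255,1.7,0.3,136.4,0],[255,1.7,0.3,136.4,0],[255,1.7,0.3,136.4,0]]' 60; python3 -m creep '[[255,0,0,0,0],[255,0,0,-10,0],[255,0,0,-30,0],[255,0,0,-60,0],[255,0,0,-95,0],[255,0,0,-125,0],[255,0,0,-140,0],[255,0,0,-140,0],[255,0,0,-140,0]]' 60|grep -v rot ; python3 to.py 0.6371 0.0612 0.183 -0.081
```

```text
t: 23.88
tool_pos: [0.5056, 0.3514, 0.0453]
tool_rot: [2.308, 2.129, 0.008]
contact_force: [-0.5, -1.1, 6.7]
opening: 0.0369
t: 24.63
tool_pos: [0.5038, 0.3506, 0.1834]
contact_force: [1.2, -0.5, -0.9]
opening: 0.0369
shift [-277.6  156.2    0.3] turn 0.0 t 24.63 tcp [0.5038 0.3506 0.1834] yaw -0.081 tilt 0.0023 F [ 1.2 -0.5 -0.9] open 36.9
```

```bash
python3 -m creep '[[255,-16,9,0,0],[255,-42,24,0,0],[255,-72,40,0,0],[255,-102,57,0,0],[255,-132,74,0,0],[255,-162,91,0,0],[255,-192,108,0,0],[255,-220,124,0,0],[255,-246,138,0,0],[255,-264,149,0,0],[255,-273,155,0,0],[255,-275.6,157,0,0]]' 60|grep -v rot;python3 -m creep '[[255,0,0,0,0],[255,0,0,0,0],[255,0,0,0,0],[255,0,0,0,0]]' 60|grep pos; python3 to.py 0.6371 0.0632 0.0933 -0.081
```

```text
t: 25.63
tool_pos: [0.637, 0.0614, 0.1795]
contact_force: [-0.1, -0.0, -0.9]
opening: 0.0369
tool_pos: [0.6373, 0.0642, 0.182]
shift [-1.1 -0.1 88.7] turn 0.002 t 25.97 tcp [0.6373 0.0642 0.182 ] yaw -0.079 tilt 0.0004 F [-0.3 -0.1 -1.2] open 36.8
```

```bash
python3 -m creep '[[255,-1.1,-0.5,15,0],[255,-1.1,-0.5,40,0],[255,-1.1,-0.5,65,0],[255,-1.1,-0.5,83,0],[255,-1.1,-0.5,88,0],[255,-1.1,-0.5,88,0],[255,-1.1,-0.5,88,0]]' 60|grep -v rot; python3 to.py 0.6371 0.0632 0.0533 -0.081;  python3 -m creep '[[255,0,0,7,0],[255,0,0,14,0],[255,0,0,21,0],[255,0,0,28,0],[255,0,0,32,0],[255,0,0,32,0]]' 60|grep -v rot;python3 to.py 0.6371 0.0632 0.0533 -0.081
```

```text
t: 26.55
tool_pos: [0.6372, 0.0621, 0.0943]
contact_force: [0.8, 0.4, -0.7]
opening: 0.0373
shift [ 1.1 -0.2 41. ] turn 0.0 t 26.55 tcp [0.6372 0.0621 0.0943] yaw -0.081 tilt 0.0002 F [ 0.8  0.4 -0.7] open 37.3
t: 27.05
tool_pos: [0.6361, 0.0619, 0.0603]
contact_force: [-0.3, -0.3, -1.3]
opening: 0.0369
shift [1.4 0.9 7. ] turn -0.0 t 27.05 tcp [0.6361 0.0619 0.0603] yaw -0.081 tilt 0.0028 F [-0.3 -0.3 -1.3] open 36.9
```

```bash
python3 -m creep '[[255,0.8,0,4,0],[255,0.8,0,7,0],[255,0.8,0,7,0],[255,0.8,0,7,0]]' 60|grep -v rot; python3 -m creep '[[200,0,0,0,0],[140,0,0,0,0],[110,0,0,0,0],[90,0,0,0,0],[70,0,0,0,0],[70,0,0,0,0],[70,0,0,0,0],[70,0,0,-15,0],[70,0,0,-45,0],[70,0,0,-80,0],[40,0,0,-115,0],[0,0,0,-135,0]]' 60|grep -v rot; python3 -m creep '[[0,0,0,0,0],[0,0,0,0,0]]'|grep pos; python3 to.py 0.444 -0.1045 0.185 -0.081
```

```text
t: 27.38
tool_pos: [0.6372, 0.0627, 0.055]
contact_force: [-0.6, 0.2, -0.4]
opening: 0.0369
t: 28.38
tool_pos: [0.6391, 0.0627, 0.1966]
contact_force: [0.6, -0.1, 1.3]
opening: 0.0818
tool_pos: [0.6385, 0.0627, 0.1936]
shift [-182.4 -180.4    7.6] turn -0.0 t 28.55 tcp [0.6385 0.0627 0.1936] yaw -0.081 tilt 0.0053 F [-0.3  0.3 -1.3] open 85.3
```

```bash
python3 -m creep '[[0,-15,-15,0,0],[0,-38,-38,0,0],[0,-64,-64,0,0],[0,-91,-90,0,0],[0,-118,-117,0,0],[0,-145,-143,0,0],[0,-166,-164,0,0],[0,-179,-177,0,0],[0,-182.4,-180.4,0,0],[0,-182.4,-180.4,0,0],[0,-182.4,-180.4,0,0],[0,-182.4,-180.4,0,0]]' 60 | grep pos
python3 - <<'E'
from lib import *; from to import to
to(.444,-.1045,.067,-.081)
b=ctrl.get_image("side"); cv2.imwrite("pics/p3.png",cv2.resize(b[110:250,195:335,::-1],None,fx=4,fy=4,interpolation=cv2.INTER_CUBIC))
E
```

```text
tool_pos: [0.4431, -0.1039, 0.1897]
shift [ -0.6   1.  122.7] turn 0.001 t 29.55 tcp [ 0.4431 -0.1039  0.1897] yaw -0.08 tilt 0.0009 F [0.1 0.7 0.2] open 85.5
```

View pics/p3.png

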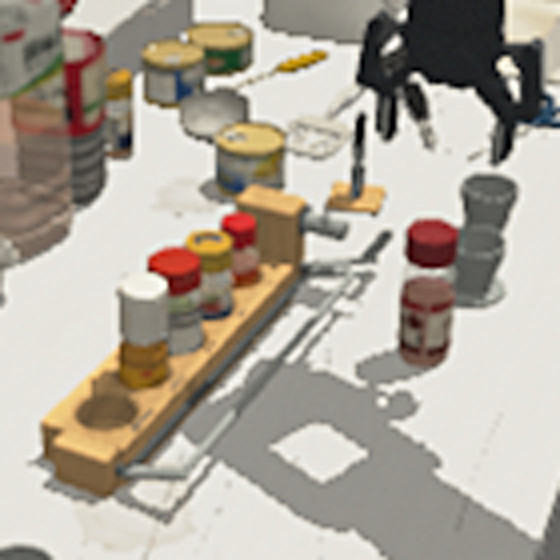

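Jars 1 to 4 stand upright in their pockets and pocket 5 is free. Jar 5 stands at (428,290) in the crop, so I'll grasp it now.

```bash
python3 -m creep '[[0,-0.6,0.5,25,0],[0,-0.6,0.5,60,0],[0,-0.6,0.5,95,0],[0,-0.6,0.5,117,0],[0,-0.6,0.5,122.7,0],[60,-0.6,0.5,122.7,0],[110,-0.6,0.5,122.7,0],[255,-0.6,0.5,122.7,0],[255,-0.6,0.5,122.7,0],[255,-0.6,0.5,122.7,0],[255,-0.6,0.5,122.7,0],[255,-0.6,0.5,122.7,0]]' 60; python3 -m creep '[[255,0,0,0,0],[255,0,0,-10,0],[255,0,0,-30,0],[255,0,0,-60,0],[255,0,0,-95,0],[255,0,0,-125,0],[255,0,0,-140,0],[255,0,0,-140,0],[255,0,0,-140,0]]' 60|grep -v rot ; python3 to.py 0.6418 0.119 0.208 -0.081
```

```text
t: 30.6
tool_pos: [0.4449, -0.1059, 0.0702]
tool_rot: [2.307, 2.127, 0.003]
contact_force: [-1.1, 0.9, 6.4]
opening: 0.0434
t: 31.35
tool_pos: [0.4435, -0.1053, 0.2085]
contact_force: [-0.3, 1.1, -3.2]
opening: 0.0436
shift [239.6 179.5   0.8] turn -0.0 t 31.35 tcp [ 0.4435 -0.1053  0.2085] yaw -0.081 tilt 0.0026 F [-0.3  1.1 -3.2] open 43.6
```

```bash
python3 -m creep '[[255,14,11,-6,0],[255,38,28,-12,0],[255,65,49,-12,0],[255,92,69,-12,0],[255,119,89,-12,0],[255,146,109,-12,0],[255,172,129,-12,0],[255,196,147,-12,0],[255,216,162,-12,0],[255,230,173,-12,0],[255,237,179,-12,0],[255,238.6,180,-12,0]]' 60|grep -v rot;python3 -m creep '[[255,0,0,0,0],[255,0,0,0,0],[255,0,0,0,0],[255,0,0,0,0]]' 60|grep pos; python3 to.py 0.6418 0.118 0.1182 -0.081
```

```text
t: 32.35
tool_pos: [0.6413, 0.1189, 0.2165]
contact_force: [-0.6, 0.2, -2.2]
opening: 0.0434
tool_pos: [0.6414, 0.1173, 0.2195]
shift [  0.8   0.4 101.3] turn -0.001 t 32.68 tcp [0.6414 0.1173 0.2195] yaw -0.082 tilt 0.0001 F [-0.4 -0.9 -1.4] open 43.5
```

```bash
python3 -m creep '[[255,0.8,0,15,0],[255,0.8,0,45,0],[255,0.8,0,75,0],[255,0.8,0,95,0],[255,0.8,0,101,0],[255,0.8,0,101,0],[255,0.8,0,101,0]]' 60|grep -v rot; python3 to.py 0.6418 0.118 0.0782 -0.081;  python3 -m creep '[[255,0,0,7,0],[255,0,0,14,0],[255,0,0,21,0],[255,0,0,28,0],[255,0,0,32,0],[255,0,0,32,0]]' 60|grep -v rot;python3 to.py 0.6418 0.118 0.0782 -0.081
```

```text
t: 33.27
tool_pos: [0.6421, 0.1188, 0.1188]
contact_force: [-0.6, -0.4, -1.4]
opening: 0.0432
shift [-0.8 -0.3 40.6] turn -0.0 t 33.27 tcp [0.6421 0.1188 0.1188] yaw -0.081 tilt 0.0005 F [-0.6 -0.4 -1.4] open 43.2
t: 33.77
tool_pos: [0.6409, 0.1188, 0.0846]
contact_force: [0.5, 0.8, -2.0]
opening: 0.0433
shift [-0.7  1.   6.4] turn -0.0 t 33.77 tcp [0.6409 0.1188 0.0846] yaw -0.081 tilt 0.0026 F [ 0.5  0.8 -2. ] open 43.3
```

```bash
python3 -m creep '[[255,-0.7,0.5,4,0],[255,-0.7,0.5,6.4,0],[255,-0.7,0.5,6.4,0],[255,-0.7,0.5,6.4,0]]' 60|grep -v rot; python3 -m creep '[[200,0,0,0,0],[140,0,0,0,0],[110,0,0,0,0],[90,0,0,0,0],[70,0,0,0,0],[60,0,0,0,0],[60,0,0,0,0],[60,0,0,-15,0],[60,0,0,-45,0],[60,0,0,-80,0],[40,0,0,-110,0],[0,0,0,-120,0]]' 60|grep -v rot; python3 -m creep '[[0,0,-60,0,0],[0,0,-120,0,0],[0,0,-120,0,0],[0,0,-120,0,0]]'|grep pos
python3 - <<'E'
from lib import *; from to import to; import pickle
r=pickle.load(open("res.pkl","rb"))["rack"]
G=lambda q:place([np.array([[-.044-.05*np.sin(q),-.228,.022+.05*np.cos(q)]])],*r)[0]
for q in(1.57,1.5,1.4,1.3): print(q,np.round(G(q),4),proj("top",G(q)),proj("side",G(q)))
g=G(1.57)[0]; to(g[0],g[1],.15,-.081)
im={n:ctrl.get_image(n) for n in("side","top")}
f=lambda a,s:cv2.resize(a[:,:,::-1],None,fx=s,fy=s,interpolation=cv2.INTER_CUBIC)
A=f(im["top"][195:235,295:350],7); B=f(im["side"][120:190,255:320],6); cv=np.zeros((600,800,3),np.uint8); cv[:A.shape[0],:A.shape[1]]=A; cv[:B.shape[0],A.shape[1]+10:A.shape[1]+10+B.shape[1]]=B
cv2.imwrite("pics/p4.png",cv)
E
```

```text
t: 34.1
tool_pos: [0.6423, 0.1181, 0.08]
contact_force: [-0.1, -0.2, -1.4]
opening: 0.0435
t: 35.1
tool_pos: [0.6452, 0.1184, 0.2082]
contact_force: [0.5, 0.3, 1.4]
opening: 0.0821
tool_pos: [0.516, 0.1284, 0.1976]
1.57 [[ 0.5203 -0.2162  0.022 ]] [[321.91693816 219.87246632]] [[289.28060892 174.67234915]]
1.5 [[ 0.5204 -0.2163  0.0255]] [[322.14508854 219.6671392 ]] [[289.31213004 173.87383601]]
1.4 [[ 0.521  -0.2163  0.0305]] [[322.48222465 219.21813065]] [[289.25290489 172.71033434]]
1.3 [[ 0.5221 -0.2164  0.0354]] [[322.82951102 218.58841686]] [[289.07106964 171.5309298 ]]
shift [-343.2   31.9   47.6] turn 0.002 t 35.43 tcp [0.516  0.1284 0.1976] yaw -0.079 tilt 0.0067 F [ 0.4  0.4 -0.5] open 85.4
```

View pics/p4.png

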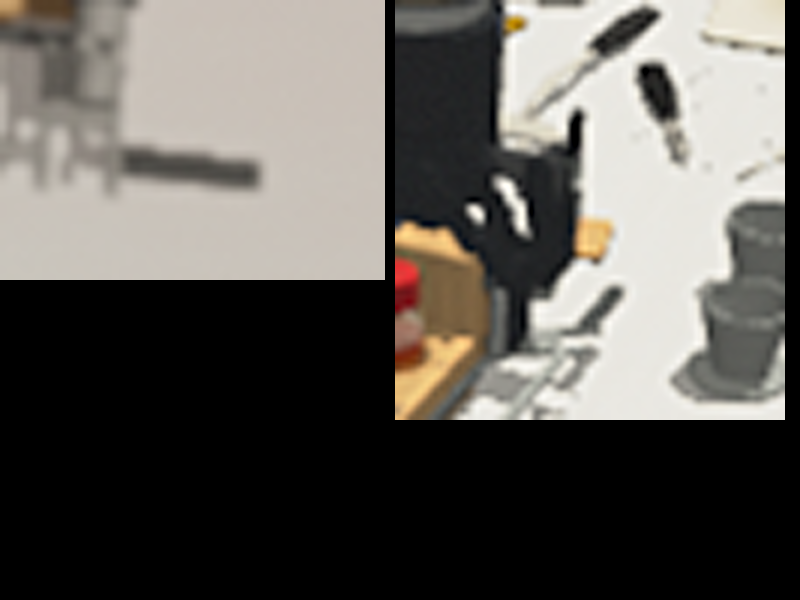

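```bash
python3 -m creep '[[130,-20,2,4,0],[130,-52,5,8,0],[130,-88,9,12,0],[130,-124,12,17,0],[130,-160,16,22,0],[130,-196,19,27,0],[130,-232,23,32,0],[130,-266,26,37,0],[130,-296,29,42,0],[130,-322,32,46,0],[130,-338,33,47,0],[130,-343.5,33.6,47.6,0]]' 40|grep -v rot; python3 -m creep '[[130,0,0,0,0],[130,0,0,0,0],[130,0,0,0,0],[130,0,0,0,0]]' 40|grep -v rot; python3 to.py .522 -.2164 .016 -.081
```

```text
t: 36.53
tool_pos: [0.5293, -0.2207, 0.1528]
contact_force: [-0.1, 0.4, -0.2]
opening: 0.0417
t: 36.87
tool_pos: [0.5288, -0.2162, 0.1527]
contact_force: [0.4, -0.1, -0.4]
opening: 0.0421
shift [ -0.7  -6.8 136.7] turn 0.001 t 36.87 tcp [ 0.5288 -0.2162  0.1527] yaw -0.08 tilt 0.0004 F [ 0.4 -0.1 -0.4] open 42.1
```

```bash
python3 -m creep '[[130,-0.7,-6.8,15,0],[130,-0.7,-6.8,45,0],[130,-0.7,-6.8,80,0],[130,-0.7,-6.8,110,0],[130,-0.7,-6.8,128,0],[130,-0.7,-6.8,136,0],[130,-0.7,-6.8,136,0],[130,-0.7,-6.8,136,0]]' 40|grep -v rot; python3 -m creep '[[180,0,0,0,0],[220,0,0,0,0],[255,0,0,0,0],[255,0,0,0,0],[255,0,0,0,0]]' 40;python3 to.py .522 -.2164 .016 -.081
```

```text
t: 37.53
tool_pos: [0.5222, -0.2172, 0.0172]
contact_force: [0.2, 0.1, 0.5]
opening: 0.0415
t: 37.95
tool_pos: [0.5198, -0.2178, 0.0174]
tool_rot: [-2.307, -2.128, 0.006]
contact_force: [-9.5, -0.5, 5.3]
opening: 0.0105
shift [1.6 2.1 1.4] turn 0.001 t 37.95 tcp [ 0.5198 -0.2178  0.0174] yaw -0.08 tilt 0.0048 F [-9.5 -0.5  5.3] open 10.5
```

```bash
python3 -m creep '[[255,0,-1,-3.5,0],[255,0,0,-7.2,0],[255,0,1.5,-10.5,0],[255,0,3.4,-13.9,0],[255,0,5.5,-17,0],[255,0,7.6,-20.1,0],[255,0,10,-22.9,0],[255,0,12.7,-25.6,0],[255,0,12.7,-25.6,0]]' 40; python3 to.py .522 -.2164 .016 -.081
```

```text
t: 38.7
tool_pos: [0.5331, -0.2188, 0.0419]
tool_rot: [-2.308, -2.129, 0.005]
contact_force: [-3.1, -4.6, -4.5]
opening: 0.0104
shift [  1.6 -11.1  26. ] turn 0.0 t 38.7 tcp [ 0.5331 -0.2188  0.0419] yaw -0.081 tilt 0.0039 F [-3.1 -4.6 -4.5] open 10.4
```

```bash
python3 -m creep '[[255,0,3,-2.5,0],[255,0,6,-4.7,0],[255,0,9,-6.8,0],[255,0,12.3,-8.5,0],[255,0,15.7,-10,0],[255,0,19.3,-11.2,0],[255,0,23,-12.1,0],[255,0,26.6,-12.9,0],[255,0,30.5,-13.3,0],[255,0,34,-13.4,0],[255,0,34,-13.4,0],[255,0,34,-13.4,0]]' 40; python3 to.py .522 -.2164 .016 -.081
```

```text
t: 39.7
tool_pos: [0.5674, -0.2219, 0.0588]
tool_rot: [-2.308, -2.129, 0.005]
contact_force: [-10.9, 0.0, 12.1]
opening: 0.0107
shift [  1.8 -45.5  42.9] turn 0.0 t 39.7 tcp [ 0.5674 -0.2219  0.0588] yaw -0.081 tilt 0.004 F [-10.9   0.   12.1] open 10.7
```

```bash
python3 -m creep '[[255,0,1.5,-1,0],[255,0,3,-1.5,0],[255,0,3,-1.5,0],[255,0,3,-1.5,0]]' 40|grep -v rot; python3 -m creep '[[220,0,0,0,0],[190,0,0,0,0],[160,0,0,0,0],[150,0,0,0,0],[150,0,0,0,0],[150,0,0,0,0],[150,0,0,-20,0],[150,0,0,-55,0],[150,0,0,-90,0],[150,0,0,-120,0],[150,0,0,-120,0],[150,0,0,-120,0]]' 40|grep -v rot;  python3 - <<'E'
from lib import *; from to import to
to(.587,-.36,.18,.2)
E
```

```text
t: 40.03
tool_pos: [0.5675, -0.2219, 0.0588]
contact_force: [-17.7, -1.4, 11.3]
opening: 0.0104
t: 41.03
tool_pos: [0.5729, -0.2221, 0.1803]
contact_force: [1.0, -0.8, -0.3]
opening: 0.035
shift [-136.3   25.2    0.8] turn -0.281 t 41.03 tcp [ 0.5729 -0.2221  0.1803] yaw -0.081 tilt 0.006 F [ 1.  -0.8 -0.3] open 35.0
```

The rail stopped at its end stop: pushing 3 mm further gave no motion and 17 N. I'll use touch to find the stud more precisely than pixels allow, by closing the jaws across it to get its y.

```bash
python3 -m creep '[[130,4,-3,0,0.125],[130,8,-6,0,0.25],[130,14,-9,0,0.375],[130,20,-12,0,0.5],[130,26,-15,0,0.625],[130,32,-18,0,0.75],[130,40,-22,0,0.875],[130,48,-26,0,1],[130,52,-29,0,1.125],[130,52,-29,0,1.25],[130,52,-29,0,1.375],[130,52,-29,0,1.5]]' 40|grep -v rot; python3 -m creep '[[130,0,0,0,0.071],[130,0,0,0,0.071],[130,0,0,0,0.071],[130,0,0,0,0.071]]' 40|grep -v rot;  python3 to.py .5455 -.1704 .056 -1.652
```

```text
t: 42.03
tool_pos: [0.5454, -0.1665, 0.1747]
contact_force: [0.4, -0.6, -0.7]
opening: 0.0416
t: 42.37
tool_pos: [0.546, -0.167, 0.1758]
contact_force: [0.0, -0.6, 0.0]
opening: 0.042
shift [  0.    3.6 119.8] turn 0.002 t 42.37 tcp [ 0.546  -0.167   0.1758] yaw -1.65 tilt 0.0018 F [ 0.  -0.6  0. ] open 42.0
```

```bash
python3 -m creep '[[130,0,3.6,15,0.002],[130,0,3.6,45,0.002],[130,0,3.6,75,0.002],[130,0,3.6,100,0.002],[130,0,3.6,113,0.002],[130,0,3.6,119,0.002],[130,0,3.6,119,0.002]]' 40|grep -v rot; python3 -m creep '[[160,0,0,0,0],[190,0,0,0,0],[230,0,0,0,0],[255,0,0,0,0],[255,0,0,0,0],[255,0,0,0,0]]' 20;  python3 to.py .5455 -.1704 .056 -1.652
```

```text
t: 42.95
tool_pos: [0.5453, -0.1704, 0.0565]
contact_force: [0.2, -0.3, -0.5]
opening: 0.0418
t: 43.45
tool_pos: [0.5476, -0.1714, 0.0601]
tool_rot: [3.138, -0.131, 0.006]
contact_force: [-0.5, 0.0, 6.7]
opening: 0.0194
shift [-2.2 -0.8  4.1] turn -0.002 t 43.45 tcp [ 0.5476 -0.1714  0.0601] yaw -1.654 tilt 0.0037 F [-0.5  0.   6.7] open 19.4
```

```bash
python3 -m creep '[[200,0,0,0,0],[160,0,0,0,0],[130,0,0,0,0],[130,0,0,0,0],[130,0,0,0,0],[110,0,0,-15,0],[100,0,0,-45,0],[100,0,0,-80,0],[100,0,0,-115,0],[100,0,0,-130,0],[100,0,0,-130,0],[100,0,0,-130,0]]' 40|grep -v rot;  python3 - <<'E'
from lib import *; from to import to
np.set_printoptions(precision=4,suppress=True)
im={n:ctrl.get_image(n) for n in("side","top")}
for n,sl in(("top",np.s_[180:210,362:395]),("side",np.s_[130:165,275:295])):
    v=im[n].max(2)[sl]; m=(v<75).astype(np.uint8); k,lb,st,ce=cv2.connectedComponentsWithStats(m); i=1+st[1:,4].argmax()
    w=np.clip(110-v.astype(float),0,None)*cv2.dilate((lb==i).astype(np.uint8),np.ones((3,3))); ys,xs=np.mgrid[sl]
    c=(xs*w).sum()/w.sum(),(ys*w).sum()/w.sum(); print(n,c,st[i],back(n,c,.082),back(n,c,.07),back(n,c,.09))
to(.5877,-.3602,.18,-1.37)
f=lambda a,s:cv2.resize(a[:,:,::-1],None,fx=s,fy=s,interpolation=cv2.INTER_CUBIC)
A=f(im["top"][175:225,350:400],8); B=f(im["side"][120:190,240:305],6); cv=np.zeros((600,800,3),np.uint8); cv[:A.shape[0],:A.shape[1]]=A; cv[:B.shape[0],400:400+B.shape[1]]=B
cv2.imwrite("pics/p5.png",cv)
E
```

```text
t: 44.45
tool_pos: [0.5465, -0.171, 0.1886]
contact_force: [-0.7, -0.5, -0.8]
opening: 0.0518
top (np.float64(375.960663798402), np.float64(193.21901249743905)) [ 8  5 15 14 68] [ 0.586  -0.3482  0.082 ] [ 0.5883 -0.3518  0.07  ] [ 0.5845 -0.3458  0.09  ]
side (np.float64(279.7604846225536), np.float64(133.38508853681267)) [ 0  0 13 10 66] [ 0.6347 -0.4319  0.082 ] [ 0.6427 -0.4574  0.07  ] [ 0.6294 -0.415   0.09  ]
shift [ 58.3 185.6   5.3] turn -0.284 t 44.55 tcp [ 0.545  -0.1704  0.1857] yaw -1.654 tilt 0.0035 F [-0.3 -0.  -0. ] open 51.9
```

View pics/p5.png

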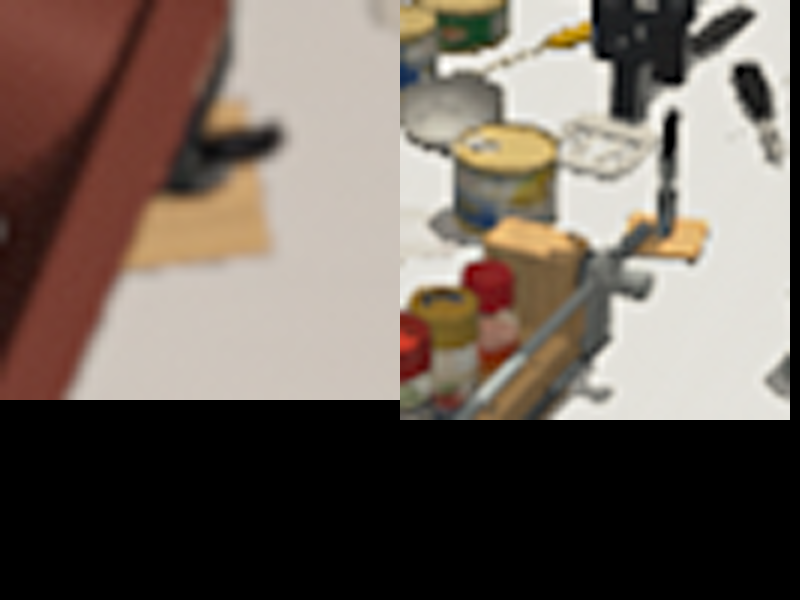

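Run:
```python
from lib import *; from to import to
np.set_printoptions(precision=4,suppress=True)
a=.18; R=Rz(a)
c=back("top",(383.0,205.6),.006); print("from corner",c-R@[-.028,-.028,0])
c=back("top",(384.8,191.3),.099); print("from tab end",c-R@[0,-.012,0])
# joint: stand params from tab mid in both views
obs=[("side",(284.6,141.6),(0,0,.082)),("side",(284.8,137.9),(0,0,.099)),("top",(384.8,191.3),(0,-.012,.099)),("top",(383.0,205.6),(-.028,-.028,.006))]
f=lambda v:np.concatenate([proj(n,R@np.array(p)+[v[0],v[1],v[2]])[0]-uv for n,uv,p in obs])
s=least_squares(f,[.5877,-.36,0]); print(s.x,s.fun)
to(s.x[0],s.x[1],.18,.18+np.pi/2)
```

```text
from corner [ 0.5885 -0.3567  0.006 ]
from tab end [ 0.5862 -0.3545  0.099 ]
[ 0.587  -0.3541  0.0042] [ 0.2272  0.1288  0.283  -0.0014  0.3556 -0.6048 -0.4465  0.2957]
shift [ 57.1 179.7   5.3] turn -0.263 t 44.55 tcp [ 0.545  -0.1704  0.1857] yaw -1.654 tilt 0.0035 F [-0.3 -0.  -0. ] open 51.9
```

```bash
python3 -m creep '[[75,8,22,0,-0.05],[75,18,55,0,-0.1],[75,29,90,0,-0.15],[75,40,125,0,-0.2],[75,50,158,0,-0.25],[75,56,176,0,-0.263],[75,57.5,182,0,-0.263],[75,57.5,182,0,-0.263],[75,57.5,182,0,-0.263],[75,57.5,182,0,-0.263],[75,57.5,182,0,-0.263]]' 20|grep -v rot; python3 to.py .5875 -.3565 .070 -1.391
```

```text
t: 45.47
tool_pos: [0.5882, -0.3554, 0.1876]
contact_force: [0.1, -0.5, 0.2]
opening: 0.0604
shift [ -0.8   1.  117.6] turn 0.001 t 45.47 tcp [ 0.5882 -0.3554  0.1876] yaw -1.39 tilt 0.0009 F [ 0.1 -0.5  0.2] open 60.4
```

```bash
python3 -m creep '[[75,-0.8,1,15,0],[75,-0.8,1,45,0],[75,-0.8,1,75,0],[75,-0.8,1,95,0],[75,-0.8,1,106,0],[75,-0.8,1,112,0],[75,-0.8,1,116,0],[75,-0.8,1,116,0]]' 20|grep -v rot; python3 -m creep '[[120,0,0,0,0],[150,0,0,0,0],[180,0,0,0,0],[210,0,0,0,0],[230,0,0,0,0],[255,0,0,0,0],[255,0,0,0,0],[255,0,0,0,0]]' 20;  python3 to.py .5875 -.3565 .070 -1.391
```

```text
t: 46.13
tool_pos: [0.5879, -0.3581, 0.0721]
contact_force: [0.6, -0.5, 0.0]
opening: 0.0601
t: 46.8
tool_pos: [0.5885, -0.3585, 0.0732]
tool_rot: [3.128, 0.282, 0.003]
contact_force: [0.3, 0.7, 5.8]
opening: 0.0233
shift [-0.6 -2.2  3.2] turn 0.0 t 46.8 tcp [ 0.5885 -0.3585  0.0732] yaw -1.391 tilt 0.0021 F [0.3 0.7 5.8] open 23.3
```

```bash
python3 -m creep '[[200,0,0,0,0],[140,0,0,0,0],[100,0,0,0,0],[75,0,0,0,0],[75,0,0,0,0],[75,0,0,0,-0.12],[75,0,0,0,-0.24],[75,0,0,0,-0.36],[75,0,0,0,-0.48],[75,0,0,0,-0.6],[75,0,0,0,-0.72],[75,0,0,0,-0.84]]' 20|grep -v rot; python3 -m creep '[[75,0,0,0,-0.12],[75,0,0,0,-0.24],[75,0,0,0,-0.36],[90,0,0,0,-0.48],[100,0,0,0,-0.6],[120,0,0,0,-0.731],[130,0,0,0,-0.731],[130,0,0,0,-0.731]]' 20|grep -v rot;  python3 to.py .5885 -.3585 .072 .18
```

```text
t: 47.8
tool_pos: [0.5873, -0.3579, 0.0713]
contact_force: [-1.0, 0.3, -0.7]
opening: 0.0601
t: 48.47
tool_pos: [0.5875, -0.358, 0.0715]
contact_force: [-0.3, 0.5, 0.5]
opening: 0.0417
shift [-0.7  0.9 -0.5] turn -0.003 t 48.47 tcp [ 0.5875 -0.358   0.0715] yaw 0.177 tilt 0.0007 F [-0.3  0.5  0.5] open 41.7
```

```bash
python3 -m creep '[[130,-0.7,0,1,-0.003],[130,-0.7,0,1,-0.003],[170,-0.7,0,1,-0.003],[200,-0.7,0,1,-0.003],[230,-0.7,0,1,-0.003],[255,-0.7,0,1,-0.003],[255,-0.7,0,1,-0.003],[255,-0.7,0,1,-0.003],[255,-0.7,0,1,-0.003]]' 20; python3 to.py .5885 -.3585 .072 .18; python3 -m creep '[[255,0,0,0,0],[255,0,0,0,0],[255,0,0,0,0]]' 90; python3 to.py .5885 -.3585 .072 .18
```

```text
t: 49.22
tool_pos: [0.5878, -0.3588, 0.0709]
tool_rot: [2.009, 2.415, -0.0]
contact_force: [-0.3, 0.5, -0.1]
opening: 0.0102
shift [ 0.2  0.7 -1.1] turn 0.003 t 49.22 tcp [ 0.5878 -0.3588  0.0709] yaw 0.183 tilt 0.0001 F [-0.3  0.5 -0.1] open 10.2
t: 49.47
tool_pos: [0.5879, -0.3589, 0.0711]
tool_rot: [2.009, 2.415, -0.0]
contact_force: [0.2, -0.2, 0.0]
opening: 0.0084
shift [ 0.2  0.7 -0.9] turn 0.003 t 49.47 tcp [ 0.5879 -0.3589  0.0711] yaw 0.183 tilt 0.0002 F [ 0.2 -0.2  0. ] open 8.4
```

```bash
python3 -m creep '[[255,0,0,-8,0],[255,0,0,-20,0],[255,0,0,-35,0],[255,0,0,-55,0],[255,0,0,-80,0],[255,0,0,-105,0],[255,0,0,-120,0],[255,0,0,-120,0],[255,0,0,-120,0]]' 90|grep -v rot; python3 to.py .5594 -.1724 .180 -.081
```

```text
t: 50.22
tool_pos: [0.5884, -0.3591, 0.1929]
contact_force: [-0.9, -0.8, -1.2]
opening: 0.0085
shift [188.9   5.4  12.5] turn 0.264 t 50.22 tcp [ 0.5884 -0.3591  0.1929] yaw 0.183 tilt 0.003 F [-0.9 -0.8 -1.2] open 8.5
```

```bash
python3 -m creep '[[255,12,0,0,0.03],[255,32,1,0,0.08],[255,58,2,0,0.13],[255,86,2.5,0,0.18],[255,114,3,0,0.22],[255,140,4,0,0.25],[255,163,4.5,0,0.264],[255,180,5,5,0.264],[255,187,5.4,10,0.264],[255,188.9,5.4,12.5,0.264],[255,188.9,5.4,12.5,0.264],[255,188.9,5.4,12.5,0.264]]' 90|grep -v rot;python3 -m creep '[[255,0,0,0,0],[255,0,0,0,0],[255,0,0,0,0]]' 90; python3 to.py .5594 -.1724 .160 -.081
python3 - <<'E'
from lib import *
b=ctrl.get_image("side"); a=ctrl.get_image("top"); f=lambda a,s:cv2.resize(a[:,:,::-1],None,fx=s,fy=s,interpolation=cv2.INTER_CUBIC)
A=f(b[110:180,250:310],8); cv2.imwrite("pics/p6.png",A)
E
```

```text
t: 51.22
tool_pos: [0.5586, -0.1728, 0.1776]
contact_force: [0.4, -0.3, -0.0]
opening: 0.0085
t: 51.47
tool_pos: [0.559, -0.1729, 0.1787]
tool_rot: [2.31, 2.128, 0.0]
contact_force: [0.6, 0.6, -1.0]
opening: 0.0084
shift [ 0.5  0.4 18.7] turn -0.001 t 51.47 tcp [ 0.559  -0.1729  0.1787] yaw -0.082 tilt 0.0006 F [ 0.6  0.6 -1. ] open 8.4
```

View pics/p6.png

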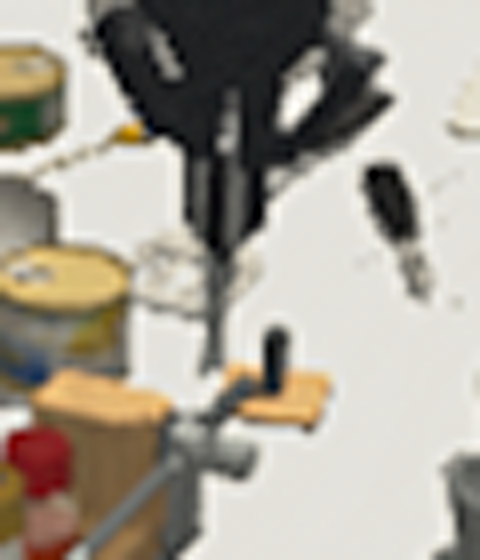

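Clip hangs upright in the grip above the stud. I'll lower it slowly, watching the force at stud-top height (TCP about 0.147).

```bash
python3 -m creep '[[255,0.5,0.4,6,0],[255,0.5,0.4,14,0],[255,0.5,0.4,22,0],[255,0.5,0.4,26,0],[255,0.5,0.4,26,0],[255,0.5,0.4,26,0]]' 90|grep -v rot; python3 to.py .5594 -.1724 .147 -.081;  python3 -m creep '[[255,0,0,2,0],[255,0,0,4,0],[255,0,0,6,0],[255,0,0,8,0],[255,0,0,8,0],[255,0,0,8,0]]' 90; python3 to.py .5594 -.1724 .147 -.081
```

```text
t: 52.07
tool_pos: [0.5588, -0.1714, 0.1515]
contact_force: [-0.1, -0.0, -0.4]
opening: 0.0081
shift [-0.9  0.7  4.5] turn -0.0 t 52.07 tcp [ 0.5588 -0.1714  0.1515] yaw -0.081 tilt 0.0015 F [-0.1 -0.  -0.4] open 8.1
t: 52.57
tool_pos: [0.5591, -0.1716, 0.1442]
tool_rot: [-2.309, -2.13, 0.0]
contact_force: [-0.1, -0.4, 0.5]
opening: 0.0085
shift [-0.8  0.3 -2.8] turn 0.0 t 52.57 tcp [ 0.5591 -0.1716  0.1442] yaw -0.081 tilt 0.0003 F [-0.1 -0.4  0.5] open 8.5
```

```bash
python3 -m creep '[[255,-0.3,0.1,2,0],[255,-0.3,0.1,4,0],[255,-0.3,0.1,6,0],[255,-0.3,0.1,8,0],[255,-0.3,0.1,8,0],[255,-0.3,0.1,8,0]]' 90;  python3 to.py .5594 -.1724 .1051 -.081
```

```text
t: 53.07
tool_pos: [0.5591, -0.1718, 0.1361]
tool_rot: [-2.309, -2.129, 0.0]
contact_force: [0.4, -0.0, -1.1]
opening: 0.0085
shift [-0.6  0.3 31. ] turn -0.0 t 53.07 tcp [ 0.5591 -0.1718  0.1361] yaw -0.081 tilt 0.0005 F [ 0.4 -0.  -1.1] open 8.5
```

```bash
python3 -m creep '[[255,0,0,4,0],[255,0,0,8,0],[255,0,0,12,0],[255,0,0,16,0],[255,0,0,20,0],[255,0,0,20,0]]' 110; python3 to.py .5594 -.1724 .1031 -.081; python3 -m creep '[[255,0,0,3,0],[255,0,0,6,0],[255,0,0,9,0],[255,0,0,12,0],[255,0,0,13,0],[255,0,0,13,0],[255,0,0,13,0]]' 110;  python3 to.py .5594 -.1724 .1031 -.081
```

```text
t: 53.57
tool_pos: [0.5597, -0.1713, 0.1165]
tool_rot: [-2.309, -2.129, -0.003]
contact_force: [-0.2, 3.3, 1.4]
opening: 0.0077
shift [-1.2 -0.2 13.4] turn -0.0 t 53.57 tcp [ 0.5597 -0.1713  0.1165] yaw -0.081 tilt 0.0017 F [-0.2  3.3  1.4] open 7.7
t: 54.15
tool_pos: [0.5591, -0.1722, 0.1032]
tool_rot: [2.31, 2.13, -0.001]
contact_force: [-0.2, 1.1, 2.4]
opening: 0.0077
shift [-0.2  0.3  0.1] turn -0.0 t 54.15 tcp [ 0.5591 -0.1722  0.1032] yaw -0.081 tilt 0.0007 F [-0.2  1.1  2.4] open 7.7
```

```bash
python3 -m creep '[[255,0,0,1.5,0],[255,0,0,3,0],[255,0,0,3,0],[255,0,0,3,0]]' 110|grep -v rot; python3 to.py .5594 -.1724 .1031 -.081
```

```text
t: 54.48
tool_pos: [0.5594, -0.1723, 0.103]
contact_force: [-5.7, 2.7, 14.3]
opening: 0.0075
shift [-0.1  0.  -0.1] turn 0.0 t 54.48 tcp [ 0.5594 -0.1723  0.103 ] yaw -0.081 tilt 0.0008 F [-5.7  2.7 14.3] open 7.5
```

```bash
python3 -m creep '[[255,0,0,1.5,0],[255,0,0,3,0],[255,0,0,3,0],[255,0,0,3,0]]' 110|grep -v rot; python3 -m creep '[[255,0,0,-3,0],[255,0,0,-6,0],[200,0,0,-6,0],[170,0,0,-6,0],[150,0,0,-6,0],[140,0,0,-6,0],[140,0,0,-6,0],[140,0,0,-25,0],[140,0,0,-55,0],[130,0,0,-90,0],[130,0,0,-110,0],[130,0,0,-110,0]]' 40|grep -v rot; python3 to.py .445 -.344 .2 -.081
```

```text
t: 54.82
tool_pos: [0.5596, -0.1724, 0.1027]
contact_force: [-11.6, 5.0, 27.5]
opening: 0.0079
t: 55.82
tool_pos: [0.5622, -0.1732, 0.2141]
contact_force: [-0.2, 0.3, 1.1]
opening: 0.042
shift [-179.6 -103.2   13.7] turn 0.0 t 55.82 tcp [ 0.5622 -0.1732  0.2141] yaw -0.081 tilt 0.0108 F [-0.2  0.3  1.1] open 42.0
```

```bash
python3 -m creep '[[60,25,-10,0,0],[40,60,-25,-5,0],[0,95,-40,-10,0],[0,130,-55,-15,0],[0,165,-70,-20,0],[0,195,-85,-25,0],[0,215,-95,-30,0],[0,222,-100,-30,0],[0,222,-100,-30,0],[0,222,-100,-30,0]]' 40|grep -v rot
cat > m4.py <<'E'
from lib import *
import sys,pickle
np.set_printoptions(precision=4,suppress=True)
im={n:ctrl.get_image(n) for n in("top","side")}
ov={n:cv2.resize(im[n][:,:,::-1],None,fx=S,fy=S,interpolation=cv2.INTER_CUBIC) for n in im}
for n in im:
  for l in("cup_base_mid","cup_a_mid"): print(n,l,[(round(d["conf"],2),np.round(d["rect"]).astype(int).tolist()) for d in ctrl.boxes_of(n,l)[:4]])
def draw(n,parts,col):
    c,_=cv2.findContours(render(n,parts,(0,0)),cv2.RETR_EXTERNAL,cv2.CHAIN_APPROX_NONE); cv2.drawContours(ov[n],c,-1,col,1)
g={"base":(.434,-.2275),"cup580":(.4455,-.344),"cup192":(.6055,.3208)}
for k,(x,y) in g.items():
    P=[ring(.029,.054)+[x,y,0]],[(CUPB if k=="base" else CUP)+[x,y,0]]
    for n in im: draw(n,P[0],(255,0,255)); draw(n,P[1],(0,255,255))
f=lambda A,s:cv2.resize(A,None,fx=s,fy=s,interpolation=cv2.INTER_CUBIC)
A=f(ov["top"][215*S:265*S,300*S:400*S],1.5); B=f(ov["side"][110*S:190*S,240*S:330*S],1.2)
cv=np.zeros((600,800,3),np.uint8); h=300; cv[:300,:400]=cv2.resize(A,(400,200))[:200] if 0 else 0
A=cv2.resize(A,(540,270)); B=cv2.resize(B,(370,329)); C=cv2.resize(ov["top"][165*S:205*S,100*S:150*S],(400,320))
cv[:270,:540]=A; cv[271:600,:370]=B; cv[275:595,380:780]=C
cv2.imwrite("pics/cups.png",cv)
E
python3 m4.py
```

```text
t: 56.65
tool_pos: [0.4774, 0.0572, 0.2366]
contact_force: [0.4, -0.2, 0.4]
opening: 0.0851
top cup_base_mid [(0.55, [309, 257, 24, 25])]
top cup_a_mid [(0.78, [363, 238, 22, 20])]
side cup_base_mid [(0.64, [314, 170, 21, 21])]
side cup_a_mid [(0.59, [312, 153, 13, 16])]
```

View pics/cups.png

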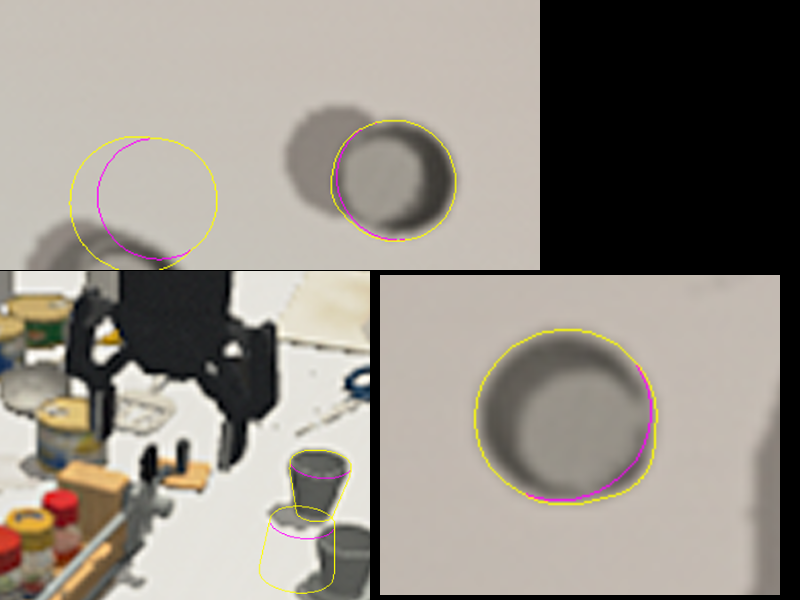

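The base cup has been knocked towards the robot, to about (321,269) in the top image. The other two cups match their models, so I'll re-measure the base cup.

```bash
cat > m5.py <<'E'
from lib import *
np.set_printoptions(precision=4,suppress=True)
im={n:ctrl.get_image(n) for n in("top","side")}
g=back("top",(321,269),.054)[:2]; print("box",g)
big=cv2.resize(im["top"],None,fx=S,fy=S,interpolation=cv2.INTER_CUBIC)
# rim template from cup580
def tm(src,dst,name):
    c=(proj("top",[*src,.054])[0]+.5)*S; r=52; x,y=np.int32(c); T=big[y-r:y+r,x-r:x+r]
    yy,xx=np.mgrid[-r:r,-r:r]; M=(np.hypot(xx,yy)<47).astype(np.uint8)
    d=(proj("top",[*dst,.054])[0]+.5)*S; a,b=np.int32(d); W=big[b-r-40:b+r+40,a-r-40:a+r+40]
    s=cv2.matchTemplate(W,T,cv2.TM_CCORR_NORMED,mask=cv2.merge([M]*3)); _,mx,_,p=cv2.minMaxLoc(s)
    pos=np.array([a-40+p[0],b-40+p[1]])+(c-np.int32(c)); print(name,"template",mx,back("top",pos/S-.5,.054)[:2])
tm((.4460,-.344),g,"base")
for cams in(("top","side"),("top",),("side",)):
    mo=lambda w:[CUP+[w[0],w[1],0],np.r_[ring(.034,0),ring(.034,.005)]+[w[0],w[1],0]]
    m={n:gcut(n,im[n],mo(g),grow=8) for n in cams}; w,q=fitmask(mo,m,g,[.004,.004]); print(cams,w,q)
for nm,g2 in(("580",(.4455,-.344)),("192",(.6055,.3208))):
    mo=lambda w:[CUP+[w[0],w[1],0]]; m={"top":gcut("top",im["top"],mo(g2),grow=8)}; print(nm,fitmask(mo,m,g2,[.004,.004]))
from to import to; to(.446,-.344,.15,-.081)
E
python3 m5.py
```

```text
box [ 0.388  -0.2071]
base template 0.9945453405380249 [ 0.3865 -0.2133]
('top', 'side') [ 0.3883 -0.2113] [np.float64(0.8702274573517466), np.float64(0.9086213038831493)]
('top',) [ 0.3887 -0.2107] [np.float64(0.8726717557251908)]
('side',) [ 0.3882 -0.2113] [np.float64(0.9033417175709666)]
580 (array([ 0.4472, -0.3441]), [np.float64(0.9419433075640442)])
192 (array([0.6054, 0.3206]), [np.float64(0.9347217904880323)])
shift [-402.1    1.3   87.2] turn -0.001 t 57.05 tcp [0.4777 0.0569 0.2372] yaw -0.082 tilt 0.0004 F [-1.   0.  -1.1] open 85.4
```

```bash
python3 -m creep '[[0,-20,0,0,0],[0,-55,0,0,0],[0,-92,0,0,0],[0,-130,0,0,0],[0,-168,0,10,0],[0,-206,0,20,0],[0,-244,0,35,0],[0,-282,0,50,0],[0,-320,0,65,0],[0,-356,0,75,0],[0,-384,1,83,0],[0,-402,1,87,0]]' 40|grep -v rot;python3 -m creep '[[0,0,0,0,0],[0,0,0,0,0],[0,0,0,0,0],[0,0,0,0,0]]' 40|grep -v rot; python3 to.py .4465 -.344 .028 -.081
```

```text
t: 58.05
tool_pos: [0.4448, -0.346, 0.1488]
contact_force: [-0.3, 0.4, -0.4]
opening: 0.0856
t: 58.38
tool_pos: [0.4464, -0.3425, 0.1508]
contact_force: [-0.3, -0.0, 0.3]
opening: 0.0855
shift [ -1.5   0.2 122.8] turn 0.001 t 58.38 tcp [ 0.4464 -0.3425  0.1508] yaw -0.08 tilt 0.0005 F [-0.3 -0.   0.3] open 85.5
```

```bash
python3 -m creep '[[0,-1.5,0,20,0],[0,-1.5,0,55,0],[0,-1.5,0,90,0],[0,-1.5,0,112,0],[0,-1.5,0,121,0],[0,-1.5,0,122.8,0],[40,-1.5,0,122.8,0],[80,-1.5,0,122.8,0],[255,-1.5,0,122.8,0],[255,-1.5,0,122.8,0],[255,-1.5,0,122.8,0],[255,-1.5,0,122.8,0]]' 50;python3 -m creep '[[255,0,0,0,0],[255,0,0,-8,0],[255,0,0,-25,0],[255,0,0,-50,0],[255,0,0,-80,0],[255,0,0,-100,0],[255,0,0,-100,0],[255,0,0,-100,0]]' 50|grep -v rot; python3 to.py .388 -.2115 .13 -.081
```

```text
t: 59.38
tool_pos: [0.4474, -0.3463, 0.0307]
tool_rot: [2.306, 2.127, 0.0]
contact_force: [-2.4, 1.3, 6.0]
opening: 0.0553
t: 60.05
tool_pos: [0.4468, -0.3457, 0.1297]
contact_force: [0.1, 0.0, -1.9]
opening: 0.0557
shift [129.  -69.4  -0.8] turn -0.0 t 60.05 tcp [ 0.4468 -0.3457  0.1297] yaw -0.081 tilt 0.0043 F [ 0.1  0.  -1.9] open 55.7
```

```bash
python3 -m creep '[[255,10,-5,0,0],[255,28,-15,0,0],[255,52,-28,0,0],[255,78,-42,0,0],[255,102,-55,0,0],[255,119,-64,0,0],[255,127,-69,0,0],[255,127,-69,0,0],[255,127,-69,0,0],[255,127,-69,0,0]]' 50|grep -v rot; python3 to.py .388 -.2135 .0547 -.081
python3 - <<'E'
from lib import *
b=ctrl.get_image("side"); a=ctrl.get_image("top"); f=lambda a,s:cv2.resize(a[:,:,::-1],None,fx=s,fy=s,interpolation=cv2.INTER_CUBIC)
cv=np.zeros((600,800,3),np.uint8); cv[:480,:400]=f(b[130:210,280:347],6)[:480,:400]; cv[:360,400:]=f(a[235:295,290:357],6)[:360,:400]
cv2.imwrite("pics/n1.png",cv)
E
```

```text
t: 60.88
tool_pos: [0.3876, -0.2132, 0.1274]
contact_force: [-0.2, 0.4, -0.8]
opening: 0.0559
shift [-0.3  0.5 72.7] turn -0.0 t 60.88 tcp [ 0.3876 -0.2132  0.1274] yaw -0.081 tilt 0.0003 F [-0.2  0.4 -0.8] open 55.9
```

View pics/n1.png

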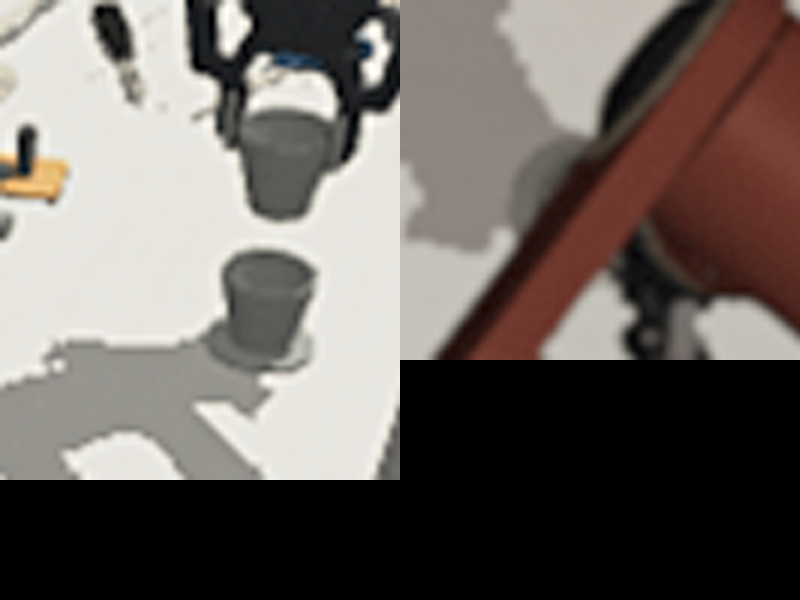

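Run:
```python
from lib import *
c=lambda p:np.round((proj("side",p)[0]-[280,130]+.5)*6,1)
for b in((.388,-.2115),(.3925,-.211),(.388,-.2165)): print(b,"rim",c([*b,.054]),"foot",c([*b,.0]))
for h in((.388,-.2115),(.384,-.2115)): print(h,"held bottom",c([*h,.0967]),"rim",c([*h,.1507]))
```

```text
(0.388, -0.2115) rim [269.1 274. ] foot [258.5 348.9]
(0.3925, -0.211) rim [261.6 272.8] foot [251.2 347.7]
(0.388, -0.2165) rim [271.  270.1] foot [260.4 344.8]
(0.388, -0.2115) held bottom [277.8 212.3] rim [289.3 131. ]
(0.384, -0.2115) held bottom [284.5 213.6] rim [296.2 132.3]
```

```bash
python3 -m creep '[[255,-1,1,12,0],[255,-1,1,32,0],[255,-1,1,48,0],[255,-1,1,56,0],[255,-1,1,62,0],[255,-1,1,66,0],[255,-1,1,69,0],[255,-1,1,69,0]]' 50|grep -v rot; python3 to.py .388 -.2135 .0547 -.081
```

```text
t: 61.65
tool_pos: [0.3883, -0.2139, 0.0586]
contact_force: [-0.7, 0.3, -0.9]
opening: 0.0552
shift [ 0.4 -0.4  3.9] turn -0.0 t 61.65 tcp [ 0.3883 -0.2139  0.0586] yaw -0.081 tilt 0.0003 F [-0.7  0.3 -0.9] open 55.2
```

Bottom is well inside the base cup with no contact. I'll lower it onto the base and release.

```bash
python3 -m creep '[[255,0,0,2,0],[255,0,0,3.5,0],[255,0,0,3.5,0],[255,0,0,3.5,0]]' 50|grep -v rot; python3 -m creep '[[90,0,0,0,0],[60,0,0,0,0],[30,0,0,0,0],[0,0,0,0,0],[0,0,0,0,0],[0,0,0,0,0],[0,0,0,-10,0],[0,0,0,-35,0],[0,0,0,-70,0],[0,0,0,-105,0],[0,0,0,-130,0],[0,0,0,-130,0]]' 50|grep -v rot;python3 -m creep '[[0,0,0,0,0],[0,0,0,0,0]]' 50|grep pos; python3 to.py .6055 .3207 .20 -.081
```

```text
t: 61.98
tool_pos: [0.3885, -0.2139, 0.0554]
contact_force: [-0.8, -0.6, -0.6]
opening: 0.0553
t: 62.98
tool_pos: [0.3913, -0.216, 0.1931]
contact_force: [0.6, -0.1, 0.2]
opening: 0.0857
tool_pos: [0.388, -0.2135, 0.1848]
shift [550.  173.5 -15.1] turn 0.0 t 63.15 tcp [ 0.388  -0.2135  0.1848] yaw -0.081 tilt 0.0005 F [-0.5 -0.4 -0.7] open 85.5
```

```bash
python3 -m creep '[[0,20,6,-5,0],[0,55,17,-15,0],[0,93,29,-15,0],[0,131,41,-15,0],[0,169,53,-15,0],[0,207,65,-15,0],[0,245,77,-15,0],[0,283,89,-15,0],[0,321,101,-15,0],[0,359,113,-15,0],[0,397,125,-15,0],[0,435,137,-15,0]]' 50|grep pos; python3 -m creep '[[0,36,11,0,0],[0,70,22,0,0],[0,97,31,0,0],[0,111,35,0,0],[0,115,36.5,0,0],[0,115,36.5,0,0],[0,115,36.5,0,0],[0,115,36.5,0,0],[0,115,36.5,0,0]]' 50|grep pos; python3 to.py .6055 .3207 .028 -.081
```

```text
tool_pos: [0.5591, 0.2106, 0.1974]
tool_pos: [0.6055, 0.3192, 0.2]
shift [ 1.60e+00 -1.00e-01  1.72e+02] turn -0.001 t 64.9 tcp [0.6055 0.3192 0.2   ] yaw -0.082 tilt 0.0006 F [ 0.3 -0.1 -0.7] open 85.6
```

```bash
python3 -c "
from lib import *
print(back('top',(120,137.6),.04))"; python3 -m creep '[[0,1.6,0,0,-0.12],[0,1.6,0,0,-0.24],[0,1.6,0,0,-0.36],[0,1.6,0,0,-0.48],[0,1.6,0,0,-0.6],[0,1.6,0,0,-0.72],[0,1.6,0,0,-0.84],[0,1.6,0,0,-0.96],[0,1.6,0,0,-1.08],[0,1.6,0,0,-1.2],[0,1.6,0,0,-1.32],[0,1.6,0,0,-1.44]]' 50|grep pos; python3 -m creep '[[0,0,0,20,-0.12],[0,0,0,50,-0.131],[0,0,0,50,-0.131],[0,0,0,50,-0.131],[0,0,0,50,-0.131]]' 50|grep pos; python3 to.py .6055 .3207 .028 1.49
```

```text
[0.73208539 0.33977503 0.04      ]
tool_pos: [0.6058, 0.321, 0.2005]
tool_pos: [0.6062, 0.3217, 0.1513]
shift [  0.8  -1.1 123.3] turn -0.001 t 66.32 tcp [0.6062 0.3217 0.1513] yaw 1.489 tilt 0.001 F [0.6 0.3 0.8] open 85.4
```

```bash
python3 -m creep '[[0,0.8,-0.6,20,0],[0,0.8,-0.6,55,0],[0,0.8,-0.6,90,0],[0,0.8,-0.6,112,0],[0,0.8,-0.6,121,0],[0,0.8,-0.6,123,0],[40,0.8,-0.6,123,0],[80,0.8,-0.6,123,0],[255,0.8,-0.6,123,0],[255,0.8,-0.6,123,0],[255,0.8,-0.6,123,0],[255,0.8,-0.6,123,0]]' 50;python3 -m creep '[[255,0,0,0,0],[255,0,0,-8,0],[255,0,0,-25,0],[255,0,0,-60,0],[255,0,0,-95,0],[255,0,0,-130,0],[255,0,0,-160,0],[255,0,0,-170,0],[255,0,0,-170,0],[255,0,0,-170,0]]' 50|grep -v rot; python3 to.py .388 -.2120 .2 1.49
python3 - <<'E'
from lib import *
np.set_printoptions(precision=4,suppress=True)
im={n:ctrl.get_image(n) for n in("top","side")}
mo=lambda w:[CUP+[w[0],w[1],0],CUP+[w[0],w[1],.024],np.r_[ring(.034,0),ring(.034,.005)]+[w[0],w[1],0]]
for cams in(("top","side"),("top",),("side",)):
    m={n:gcut(n,im[n],mo((.388,-.212)),grow=8) for n in cams}; print(cams,fitmask(mo,m,(.388,-.212),[.004,.004]))
f=lambda a,s:cv2.resize(a[:,:,::-1],None,fx=s,fy=s,interpolation=cv2.INTER_CUBIC)
cv=np.zeros((600,800,3),np.uint8); cv[:480,:400]=f(im["side"][130:210,280:347],6)[:480,:400]; cv[:360,400:]=f(im["top"][235:295,290:357],6)[:360,:400]
cv2.imwrite("pics/n2.png",cv)
E
```

```text
t: 67.32
tool_pos: [0.6075, 0.3224, 0.0309]
tool_rot: [0.127, 3.133, 0.004]
contact_force: [0.3, -0.5, 7.0]
opening: 0.0558
t: 68.15
tool_pos: [0.6047, 0.3214, 0.1964]
contact_force: [-0.0, -0.2, -1.5]
opening: 0.0556
shift [ 172.9 -549.1   -3.4] turn 0.0 t 68.15 tcp [0.6047 0.3214 0.1964] yaw 1.49 tilt 0.0006 F [-0.  -0.2 -1.5] open 55.6
('top', 'side') (array([ 0.388 , -0.2129]), [np.float64(0.9574668199393876), np.float64(0.9425438596491228)])
('top',) (array([ 0.3875, -0.2128]), [np.float64(0.959213553649864)])
('side',) (array([ 0.3886, -0.213 ]), [np.float64(0.9424798239178284)])
```

View pics/n2.png

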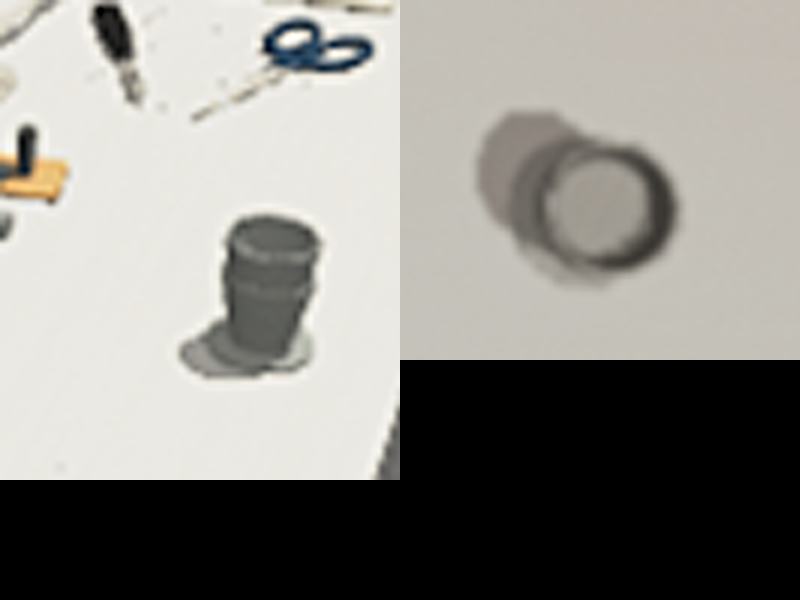

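The first cup is nested square in the base cup. I'll bring the second one over.

```bash
python3 -m creep '[[255,6,-20,0,0],[255,16,-52,0,0],[255,27,-88,0,0],[255,38,-124,0,0],[255,49,-160,0,0],[255,60,-196,0,0],[255,71,-232,0,0],[255,83,-268,0,0],[255,94,-304,0,0],[255,106,-340,0,0],[255,117,-376,0,0],[255,128,-410,0,0]]' 50|grep -v rot; python3 -m creep '[[255,11,-35,0,0],[255,21,-70,0,0],[255,30,-100,0,0],[255,37,-122,0,0],[255,42,-137,0,0],[255,43,-140,0,0],[255,43,-140,0,0],[255,43,-140,0,0],[255,43,-140,0,0],[255,43,-140,0,0]]' 50|grep -v rot; python3 to.py .390 -.213 .0789 1.49
```

```text
t: 69.25
tool_pos: [0.442, -0.0779, 0.1941]
contact_force: [0.2, -0.1, -0.5]
opening: 0.0552
t: 70.08
tool_pos: [0.3904, -0.2119, 0.1966]
contact_force: [-0.8, 0.0, -1.1]
opening: 0.0554
shift [  0.3  -1.2 117.7] turn 0.002 t 70.08 tcp [ 0.3904 -0.2119  0.1966] yaw 1.492 tilt 0.0009 F [-0.8  0.  -1.1] open 55.4
```

```bash
python3 -m creep '[[255,0.3,-1.2,15,0],[255,0.3,-1.2,45,0],[255,0.3,-1.2,75,0],[255,0.3,-1.2,95,0],[255,0.3,-1.2,105,0],[255,0.3,-1.2,111,0],[255,0.3,-1.2,114,0],[255,0.3,-1.2,114,0]]' 50|grep -v rot; python3 to.py .390 -.213 .0789 1.49; python3 -m creep '[[255,0,0,2,0],[255,0,0,4,0],[255,0,0,4,0],[255,0,0,4,0]]' 50|grep -v rot
```

```text
t: 70.75
tool_pos: [0.3903, -0.2141, 0.0836]
contact_force: [-0.6, -0.5, -0.9]
opening: 0.0555
shift [0.4 1.1 4.7] turn 0.001 t 70.75 tcp [ 0.3903 -0.2141  0.0836] yaw 1.491 tilt 0.0006 F [-0.6 -0.5 -0.9] open 55.5
t: 71.08
tool_pos: [0.3901, -0.2144, 0.0797]
contact_force: [-0.7, 1.3, -0.5]
opening: 0.0554
```

```bash
python3 -m creep '[[255,0,0,0.8,0],[90,0,0,0.8,0],[60,0,0,0.8,0],[30,0,0,0.8,0],[0,0,0,0.8,0],[0,0,0,0.8,0],[0,0,0,0.8,0],[0,0,0,-10,0],[0,0,0,-35,0],[0,0,0,-70,0],[0,0,0,-105,0],[0,0,0,-130,0]]' 50|grep -v rot;python3 -m creep '[[0,10,-20,-10,0],[0,30,-55,-10,0],[0,50,-90,-10,0],[0,70,-125,-10,0],[0,90,-160,-10,0],[0,110,-195,-10,0],[0,130,-230,-10,0],[0,150,-260,-10,0],[0,165,-280,-10,0],[0,165,-280,-10,0],[0,165,-280,-10,0],[0,165,-280,-10,0]]' 50|grep pos
python3 - <<'E'
from lib import *; import pickle
np.set_printoptions(precision=4,suppress=True)
im={n:ctrl.get_image(n) for n in("top","side")}
P=lambda x,y:[CUP+[x,y,0],CUP+[x,y,.024],CUP+[x,y,.048],np.r_[ring(.034,0),ring(.034,.005)]+[x,y,0]]
m={n:gcut(n,im[n],P(.388,-.213),grow=8) for n in im}; print(fitmask(lambda w:P(*w[:2]),m,(.388,-.213),[.004,.004]))
mo=lambda w:[CUP+[w[0],w[1],0],CUP+[w[0],w[1],w[2]]]
print("top cup z free", fitmask(lambda w:P(w[0],w[1])[:2]+[CUP+[w[0],w[1],w[2]],P(w[0],w[1])[3]],m,(.388,-.213,.05),[.004,.004,.005]))
f=lambda a,s:cv2.resize(a[:,:,::-1],None,fx=s,fy=s,interpolation=cv2.INTER_CUBIC)
cv=np.zeros((600,800,3),np.uint8)
A=f(im["side"][115:240,200:345],3.6)[:450]; cv[:A.shape[0],:A.shape[1]]=A
B=f(im["top"][150:235,175:345],1.63); cv[455:455+B.shape[0],:B.shape[1]]=B[:145]
C=f(im["side"][135:180,262:300],7); cv[:C.shape[0],530:530+C.shape[1]]=C[:,:270]
D=f(im["top"][190:230,295:335],6); cv[340:580,540:780]=D
cv2.imwrite("pics/fin.png",cv); from to import to; to(.39,-.2,.2)
E
```

```text
t: 72.08
tool_pos: [0.3905, -0.2146, 0.2133]
contact_force: [0.6, -1.0, 0.7]
opening: 0.0852
tool_pos: [0.203, -0.4795, 0.2195]
(array([ 0.3879, -0.2133]), [np.float64(0.9304071614207334), np.float64(0.9329536015189273)])
top cup z free (array([ 0.3879, -0.2133,  0.0483]), [np.float64(0.9300490714904263), np.float64(0.9338392221958739)])
shift [-163.7  293.    19.4] turn None t 73.18 tcp [ 0.2036 -0.4791  0.2194] yaw 1.491 tilt 0.0003 F [ 0.9 -0.1  0. ] open 85.5
```

View pics/fin.png

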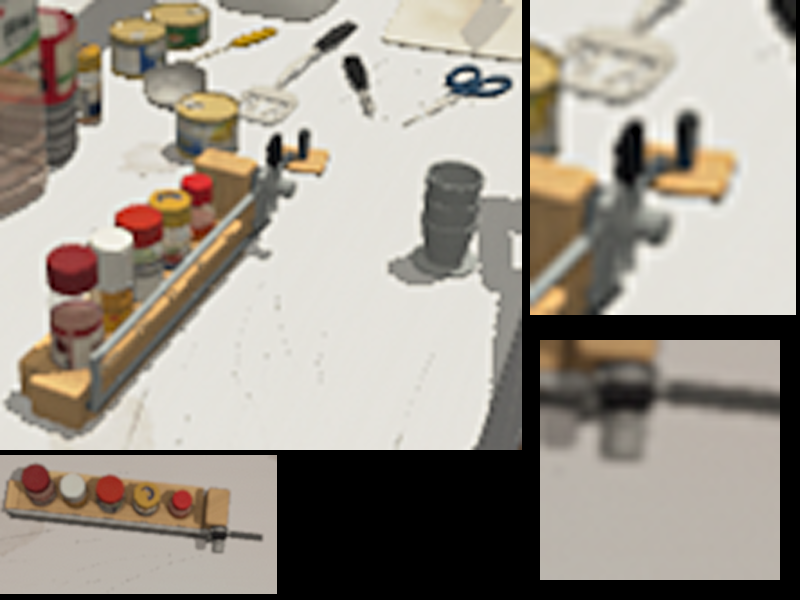

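Run:
```python
from lib import *
for z in(.131,.114,.097): print(z,np.round((proj("side",[.5605,-.172,z])[0]-[262,135]+.5)*7+[530,0],0))
```

```text
0.131 [637. 123.]
0.114 [636. 152.]
0.097 [634. 181.]
```

The tab runs from row 118 to row 180 in the close-up, against 123 to 181 predicted for a clip fully home. That matches within about a pixel of the original picture, and it agrees with the hard stop felt at 27 N. Handing in.

```bash
python3 -c "
from station import ctrl
print(ctrl.finish_job())"
```

```text
the job is handed in; nothing more can be done
None
```

I finished every part of the task and handed the job in at about 73 s of the 210 s allowed. No verdict came back.

- **Jars:** All five were present, and I put them in pockets 1 to 5 from shortest to tallest. None met resistance going in, and the last pictures show all five upright in their pockets.
- **Rail:** I swung it up to its stop. Pushing 3 mm further did not move it, at about 17 N, and the pictures show it closed.
- **R-clip:** I found the stud by touch, because the camera estimate of the hole was about 2.6 mm off. The clip stopped within 0.5 mm of the calculated home height and did not move at 27 N. In the last picture its tab is within about 1 pixel of where a seated clip should be. I did not see the bent leg snap over the stud; I inferred it from the height and the stop.
- **Cups:** The base cup was knocked about 5 cm during the run, so I measured it again and nested both plain cups in it. The last fit shows one upright stack, with the top cup 48.3 mm above the base cup (48 mm expected).
- **Tins:** I did not touch either tin. The last picture shows the tall tin where it stood. I did not check the flat one again; a finger could have come near it, so I turned the gripper to stay clear.

The side and top cameras differed by up to 7 mm on the first jar positions. I relied on the top view and the grasps, and every jar still fitted. The gripper reading never showed a slackened grip. The arm ended open and clear of everything.

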